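# Charge the mill-ball tray from the dispenser and weigh it

### The arm

A 6-joint arm with a two-finger parallel gripper is mounted at the origin on the work surface. World frame = base frame: x ahead of the robot, y to its left, z up, the work surface at z = 0. Lengths are in mm, angles in rad, forces in N, time in s.
With the tool pointing down it reaches from about 400 to 925 mm from the base axis. Payload 12.5 kg.
Tool frame: the origin (TCP) lies at the very end of the fingers, on their centre line; the grasp point (between the pads) lies env.grip_point_offset behind it (env.grip_point_offset is the distance from the TCP to the grasp point, in mm); y points along the fingers, z is the direction in which the jaws open and shut, and the axes are right-handed (so a half turn about y gives the same grasp; the last joint's range is limited). The gripper opens to 95 mm and grips with 3 to 60 N. Pads are 20 mm wide; open, the fingers measure 119 mm over their backs; the gripper's body (75 mm by 180 mm) begins 59 mm behind the grasp point.
Start: joints at [-1.382, 0.491, 1.559, -0, 1.092, -0.106], TCP at [181.616, -598.049, 214.661] pointing down, gripper open.
Joint ranges: [-3.1, 3.1], [-0.84, 2.19], [0.05, 2.79], [-1.13, 4.28], [0.06, 2.93], [-2.69, 2.69]. Speed limits (rad/s): [2.22, 2.22, 2.79, 3.14, 3.14, 3.14].

### API

Orientations are given as [roll, pitch, yaw] about the fixed x, y, z axes, in that order (R = Rz(yaw) Ry(pitch) Rx(roll)).
In Python, from cell import readout, read_camera, env, nets gives the robot as it stands.
- The arm moves only by the tool apply_moves, never from a script. Its argument "increments" is a list of rows, each a list of 3 entries, a list of its own where there are three numbers: the shift along the tool's x, y, z in cm, then the turn, a rotation vector about the tool's x, y, z in degrees, then the finger opening in cm, from 0 to 9.51. A call has exactly 5 rows; each row shifts and turns the pose as measured when the row begins, along the tool's axes as they then stand; what a row does not reach is not made up. A row lasts 1/8 s, in which the tool goes at most 62.5 mm and 10.7 degrees, less where a joint would pass 70% of its speed; a pose out of reach is approached as far as the arm can. A call with a gripper value outside its range is refused whole. The fingers move at their own pace and stop on an object; the grip force is fixed at half the most. Time passes only in rows, so rows that do not move let the fingers close, or fill a call up. It gives the time, the measured TCP pose, the force and the opening at its end, in the units of the state.
- readout.state(): the state, without advancing time (a new reading comes with each control period).
- read_camera(name): name is "side" or "top" or "wrist"; returns a dict with "img" (400x640x3 uint8, red, green, blue), "vfov" (degrees; the focal length in pixels is half the picture's height over the tangent of half this angle, whatever the lens; pixels are square), "cx", "cy" (the principal point, pixels), "rvec" (rotation vector, rad) and "tvec" (3), from world to camera coordinates, as OpenCV has them; the wrist camera has in their place "mount" (4x4, takes a point from camera to tool coordinates, whose origin is the TCP and whose axes are the tool frame's). Camera axes: x right, y down, z forward; pixel columns grow to the right and rows downward; lengths in mm; the calibration is good to about 2 mm. A picture is of the moment at which its call begins: read the wrist's pose just before it. There is no depth.
- env.job_done(): hands the job in, once; it reports no verdict.
Trained networks look in a picture, given as the dict that the camera call returned (one of the last four; its "shot" number tells which), for a name from the list of things; names that differ only in an ending like _2 or _b are one class to them, and where a whole thing is asked for, a point or a joint stands for the part that bears it (a point fixed in the world has none). Each returns a list of dicts, best first, with "confidence" (0 to 1); they miss things now and then, are a little off and sometimes report something else, mostly with a low value. They report only what shows in the picture. A call takes as long as a camera call.
- nets.look_for(picture, thing): "point" ([x, y, z] in mm, in the coordinates of the camera as it stood for that picture, good to about 4 mm: the middle of the surface that is visible of it).
- nets.mark_of(picture, thing): "point" ([x, y, z] in mm, in the coordinates of the camera as it stood for that picture, good to about 4 mm: a listed point, or the origin of a listed thing).
The state is a dict: "t": time; "joints": joint angles; "qvel": joint speeds; "tau": joint torques, N m; "eef_pos": TCP position; "tcp_rot": TCP orientation; "ft_force": force on the tool from outside, world axes, zero at the start; "moment": the same for the moment, N m; "opening": opening from 0.0 (shut) to 1.0 (fully open).
Only numpy, scipy, OpenCV 4.12 (cv2) and the standard library are available. Lean on these libraries where they do the work, as an engineer would, in place of code of your own. Each camera call takes 0.05 s, during which the arm holds its last target. There are 200 camera calls.

### The job

First clear the jars standing in front of the mill-ball dispenser onto the grey mat, upright, then take the empty tray off the balance and slide it fully home in the slot under the dispenser. Pull the dispenser's gate by its tab just far enough to drop the balls of the two compartments farthest from the tab into the tray, keeping the other two compartments' balls in the hopper, and push the gate fully shut again. Then draw the tray out with its balls and stand it level in the middle of the balance's weighing plate, the jars still on the mat, and leave the other things on the bench undisturbed.

Things in the scene. Friction and masses are not known exactly. Their poses are not given: they have to be found in the camera images.
- dispenser: Fixed ball dispenser: tray slot at table level, hopper over it, gate between. Origin on the table at the middle of the slot; x points into the slot (its entrance faces -x), y to its left, towards the gate's tab, z up. With the tray pushed home against the back stop, the tray's origin lies at x = 0 to 1 mm, y = 0 of this frame, its x along this x.
- slot_mouth (a point): Middle of the slot's entrance, on the table, at x = -45 mm of the dispenser. Side cheeks 186 mm apart for the tray's 180 mm foot; lips 11 mm above the table over the foot's edges; lead-ins 30 mm high flare out from the cheeks to 31 mm before this point; the slot is 86 mm deep from here.
- hopper_top (a point): Centre of the open top of the clear hopper, 115 mm above the table: 150 mm along y, 70 mm along x, walls down to 65 mm; a flared plate on its +x side rises to 148 mm. Split along y into four compartments centred at y = -54, -18, 18, 54 mm of the dispenser, each 33 x 62 mm inside, with two, one or no balls lying on the gate.
- gate (a joint): Gate plate under the hopper, 60 to 64 mm above the table, slides along the dispenser's +y: 0 shut, 0.12 m fully open; may start a few mm open. Opening bares the compartments in turn from the -y end (farthest from the tab): the first two are bare at 0.072 m; the third's balls stay until about 0.09. Takes about 3 N, stays where left.
- gate_tab (a point): Grip point of the gate's upright aluminium tab on the +y side of the hopper: 12 mm thick along the dispenser's y, 44 mm wide along its x, from 64 to 125 mm above the table; this point is at 105 mm and moves with the gate (when shut, 120 mm from the dispenser's middle, 45 mm clear of the hopper).
- tray: Loose steel tray, about 180 g. Origin at the middle of its underside below the open box; x points away from its tab, z up. Foot plate 80 mm along x, 180 mm along y, 5 mm thick; on it an open box 80 x 150 mm, rim 42 mm above the underside. A 50 mm wide, 5 mm thick tongue runs out to x = -102 mm and carries an upright black tab.
- tray_tab (a point): Grip point of the tray's tab: plate 12 mm thick along the tray's x, 44 mm wide along y, at x = -95 mm of the tray, from 5 to 100 mm above the tray's underside; this point is at 80 mm. Pinched firmly across its thickness it carries the tray nearly level.
- balance_plate (a point): Centre of the top of the balance's steel weighing plate (130 mm along x, 180 mm along y), 45 mm above the table; on a fixed white balance whose housing, 200 x 200 mm, is 40 mm high and reaches 125 mm to -x of this point. Axes: x away from its front. The tray starts here, tab to the front.
- mat: Fixed grey mat on the table, 270 mm along its x, 130 mm along its y, 4 mm thick; origin at the middle of its underside. It and the balance lie left and right of the robot's front, in either order.
- beaker: Glass beaker, 80 mm across, 100 mm high, beyond the dispenser; bystander, leave it. Origin under its middle.
- wash_bottle: White bottle, 66 mm across, 190 mm high, beyond the dispenser; bystander, leave it. Origin under its middle.
- reagent: Amber bottle, 70 mm across, 150 mm high, beyond the dispenser; bystander, leave it. Origin under its middle.
- mortar: White ceramic bowl, 110 mm across, 60 mm high, beyond the dispenser; bystander, leave it. Origin under its middle.
- jar1_mid (a point): Squat lidded amber glass jar, 65 mm diameter, 60 mm high, about 200 g; two or three stand in front of the dispenser's slot (absent ones read None). Point at its centre, half-way up; z is its axis.
- jar2_mid (a point): Squat lidded amber glass jar, 65 mm diameter, 60 mm high, about 200 g; two or three stand in front of the dispenser's slot (absent ones read None). Point at its centre, half-way up; z is its axis.
- jar3_mid (a point): Squat lidded amber glass jar, 65 mm diameter, 60 mm high, about 200 g; two or three stand in front of the dispenser's slot (absent ones read None). Point at its centre, half-way up; z is its axis.
- ball_a1_center (a point): Centre of a white ceramic mill ball, 28 mm diameter, 30 g, that starts in the hopper's compartment at y = -54 mm (absent ones read None).
- ball_a2_center (a point): Centre of a white ceramic mill ball, 28 mm diameter, 30 g, that starts in the hopper's compartment at y = -54 mm (absent ones read None).
- ball_b1_center (a point): Centre of a white ceramic mill ball, 28 mm diameter, 30 g, that starts in the hopper's compartment at y = -18 mm (absent ones read None).
- ball_b2_center (a point): Centre of a white ceramic mill ball, 28 mm diameter, 30 g, that starts in the hopper's compartment at y = -18 mm (absent ones read None).
- ball_c1_center (a point): Centre of a white ceramic mill ball, 28 mm diameter, 30 g, that starts in the hopper's compartment at y = 18 mm (absent ones read None).
- ball_c2_center (a point): Centre of a white ceramic mill ball, 28 mm diameter, 30 g, that starts in the hopper's compartment at y = 18 mm (absent ones read None).
- ball_d1_center (a point): Centre of a white ceramic mill ball, 28 mm diameter, 30 g, that starts in the hopper's compartment at y = 54 mm (absent ones read None).
- ball_d2_center (a point): Centre of a white ceramic mill ball, 28 mm diameter, 30 g, that starts in the hopper's compartment at y = 54 mm (absent ones read None).

How it is judged (in metres and radians):
On the way, in this order (a step that is already met when the one before it is completed fails the run):
1. all jars stand upright on the mat (x of jar1_mid in the frame of mat between -0.135 and 0.135 m and y of jar1_mid in the frame of mat between -0.065 and 0.065 m and angle between each of jar1_mid, jar2_mid, jar3_mid's own z axis and vertical below 0.15 rad and z of each of jar1_mid, jar2_mid, jar3_mid in the frame of mat below 0.042 m and x of jar2_mid in the frame of mat between -0.135 and 0.135 m and y of jar2_mid in the frame of mat between -0.065 and 0.065 m and x of jar3_mid in the frame of mat between -0.135 and 0.135 m and y of jar3_mid in the frame of mat between -0.065 and 0.065 m), for 0.2 s.
2. the tray is fully home in the slot under the dispenser (x of tray in the frame of dispenser between -0.006 and 0.01 m and y of tray in the frame of dispenser between -0.006 and 0.006 m and height (world z) of tray below 0.006 m and angle between the x axis of tray and the x axis of dispenser, either way round below 0.06 rad), for 0.2 s.
3. the balls of the two compartments farthest from the tab lie in the tray under the hopper, the others are still in the hopper (all of step 2 and x of ball_a1_center in the frame of tray between -0.037 and 0.037 m and y of ball_a1_center in the frame of tray between -0.074 and 0.074 m and z of each of ball_a1_center, ball_a2_center, ball_b1_center, ball_b2_center in the frame of tray below 0.05 m and x of ball_a2_center in the frame of tray between -0.037 and 0.037 m and y of ball_a2_center in the frame of tray between -0.074 and 0.074 m and x of ball_b1_center in the frame of tray between -0.037 and 0.037 m and y of ball_b1_center in the frame of tray between -0.074 and 0.074 m and x of ball_b2_center in the frame of tray between -0.037 and 0.037 m and y of ball_b2_center in the frame of tray between -0.074 and 0.074 m and x of ball_c1_center in the frame of dispenser between -0.033 and 0.033 m and y of ball_c1_center in the frame of dispenser between -0.074 and 0.074 m and z of each of ball_c1_center, ball_c2_center, ball_d1_center, ball_d2_center in the frame of dispenser above 0.066 m and x of ball_c2_center in the frame of dispenser between -0.033 and 0.033 m and y of ball_c2_center in the frame of dispenser between -0.074 and 0.074 m and x of ball_d1_center in the frame of dispenser between -0.033 and 0.033 m and y of ball_d1_center in the frame of dispenser between -0.074 and 0.074 m and x of ball_d2_center in the frame of dispenser between -0.033 and 0.033 m and y of ball_d2_center in the frame of dispenser between -0.074 and 0.074 m), for 0.2 s.
4. the gate is shut, the tray still home (all of step 2 and x of ball_a1_center in the frame of tray between -0.037 and 0.037 m and y of ball_a1_center in the frame of tray between -0.074 and 0.074 m and z of each of ball_a1_center, ball_a2_center, ball_b1_center, ball_b2_center in the frame of tray below 0.05 m and x of ball_a2_center in the frame of tray between -0.037 and 0.037 m and y of ball_a2_center in the frame of tray between -0.074 and 0.074 m and x of ball_b1_center in the frame of tray between -0.037 and 0.037 m and y of ball_b1_center in the frame of tray between -0.074 and 0.074 m and x of ball_b2_center in the frame of tray between -0.037 and 0.037 m and y of ball_b2_center in the frame of tray between -0.074 and 0.074 m and value of joint gate below 0.005 m), for 0.2 s.
At the end, for the whole second after the job is handed in: Jars upright (0.15 rad), centres over the mat; balls of the two compartments farthest from the tab in the tray, the others in the hopper; gate shut within 5 mm; tray level on the balance plate, its origin within 40 mm of the plate centre and at rest (all of step 1 and x of ball_a1_center in the frame of tray between -0.037 and 0.037 m and y of ball_a1_center in the frame of tray between -0.074 and 0.074 m and z of each of ball_a1_center, ball_a2_center, ball_b1_center, ball_b2_center in the frame of tray below 0.05 m and x of ball_a2_center in the frame of tray between -0.037 and 0.037 m and y of ball_a2_center in the frame of tray between -0.074 and 0.074 m and x of ball_b1_center in the frame of tray between -0.037 and 0.037 m and y of ball_b1_center in the frame of tray between -0.074 and 0.074 m and x of ball_b2_center in the frame of tray between -0.037 and 0.037 m and y of ball_b2_center in the frame of tray between -0.074 and 0.074 m and x of ball_c1_center in the frame of dispenser between -0.033 and 0.033 m and y of ball_c1_center in the frame of dispenser between -0.074 and 0.074 m and z of each of ball_c1_center, ball_c2_center, ball_d1_center, ball_d2_center in the frame of dispenser above 0.066 m and x of ball_c2_center in the frame of dispenser between -0.033 and 0.033 m and y of ball_c2_center in the frame of dispenser between -0.074 and 0.074 m and x of ball_d1_center in the frame of dispenser between -0.033 and 0.033 m and y of ball_d1_center in the frame of dispenser between -0.074 and 0.074 m and x of ball_d2_center in the frame of dispenser between -0.033 and 0.033 m and y of ball_d2_center in the frame of dispenser between -0.074 and 0.074 m and value of joint gate below 0.005 m and horizontal distance between tray and balance_plate below 0.04 m and z of tray in the frame of balance_plate between -0.006 and 0.006 m and angle between tray's own z axis and vertical below 0.06 rad and linear speed of tray below 0.02 m/s); the robot touches nothing.
It fails at once if another thing on the bench (beaker, wash bottle, reagent bottle, mortar) is moved more than 50 mm (distance of any of beaker, wash_bottle, reagent, mortar from where it was at the start of the episode above 0.05 m).
Of ball_a1, ball_a2, ball_b1, ball_b2, ball_c1, ball_c2, ball_d1, ball_d2 only 6 to 8 are there at a start; the rules pass over those that are not, and their reading is None.
Of jar1, jar2, jar3 only 2 to 3 are there at a start; the rules pass over those that are not, and their reading is None.
At some moment in a run one of jar1, jar2, jar3 may be knocked a few centimetres aside while the robot is not near it.
Once in a run the grip may slacken for a moment while it holds something.
It also fails if it takes over 210 s, if anything falls off the work surface, if the arm or the gripper's body presses on something with over 40 N, if the wrist force passes 120 N, or if a joint passes its speed limit or range.

## Working session

There is one attempt and no reset: what is moved stays moved. The work goes in short steps, Python scripts to look and compute and a tool call to move; the robot and the scene stay as the last step left them, time stands still between calls to the robot, and variables do not carry over. Pictures are saved under pics/ and viewed, about 12 in all and at most 16, crops included, and the job is handed in when it is done.

Besides the shell and the picture viewer there is one more tool, called after ">>>" by a JSON object that holds its "op" and its "data". apply_moves: Moves the arm, as the interface text tells. Its arguments: {"type":"object","properties":{"increments":{"type":"array"}},"required":["increments"]}

```bash
ls; mkdir -p pics; cat > h.py <<'E'
import numpy as np, cv2
from scipy.spatial.transform import Rotation as R
from cell import readout, read_camera, env, nets
def tool():
    s=readout.state(); return np.array(s["eef_pos"]), R.from_euler('xyz',s["tcp_rot"]).as_matrix(), s
def cam(name, save=None):
    p,Rt,s=tool(); d=read_camera(name)
    if name=="wrist":
        M=np.array(d["mount"]); d["Rc"]=Rt@M[:3,:3]; d["tc"]=Rt@M[:3,3]+p
    else:
        Rw=cv2.Rodrigues(np.array(d["rvec"],float))[0]; d["Rc"]=Rw.T; d["tc"]=-Rw.T@np.array(d["tvec"]).ravel()
    if save: cv2.imwrite("pics/"+save+".png",d["img"][:,:,::-1])
    return d
def W(d,pt): return d["Rc"]@np.array(pt)+d["tc"]
def find(d,name,f="mark_of"):
    return [(round(o["confidence"],2),W(d,o["point"]).round(1)) for o in getattr(nets,f)(d,name)]
def pix(d,P):
    f=d["img"].shape[0]/2/np.tan(np.radians(d["vfov"])/2); c=d["Rc"].T@(np.array(P)-d["tc"])
    return np.array([d["cx"]+f*c[0]/c[2], d["cy"]+f*c[1]/c[2]])
def ray(d,u,v,z):
    f=d["img"].shape[0]/2/np.tan(np.radians(d["vfov"])/2)
    r=d["Rc"]@np.array([(u-d["cx"])/f,(v-d["cy"])/f,1]); return d["tc"]+r*(z-d["tc"][2])/r[2]
E
python3 - <<'E'
from h import *
p,Rt,s=tool(); print(s); print(Rt.round(3), env.grip_point_offset)
names="dispenser slot_mouth hopper_top gate_tab tray tray_tab balance_plate mat jar1_mid ball_a1_center ball_b1_center ball_c1_center ball_d1_center beaker mortar".split()
for c in ("top","side"):
    d=cam(c,c+"0"); print(c,d["tc"].round(),d["vfov"])
    for n in names: print(n,*[f"{a} {b}" for a,b in find(d,n)[:5]])
E
```

```text
pics
{'t': 0.0, 'joints': array([-1.38154744e+00,  4.91537105e-01,  1.55942342e+00,  6.03969644e-07,
        1.09170480e+00, -1.05611219e-01]), 'qvel': array([-0.00012856, -0.0014516 , -0.00017199, -0.00099901,  0.00123406,
       -0.00064379]), 'tau': array([ 2.43996241e-03, -6.12647438e+01, -2.58185077e+01,  6.92722248e-02,
        4.82869043e-02, -1.29166151e-04]), 'eef_pos': array([ 181.59988519, -597.79224882,  214.08466523]), 'tcp_rot': array([-1.57186296e+00,  1.13607732e-04, -2.84673289e+00]), 'ft_force': array([ 0.41370704,  0.36985448, -0.03687054]), 'moment': array([-0.00467508,  0.05073612,  0.0349843 ]), 'opening': 1.0007186930758118}
[[-0.957 -0.     0.291]
 [-0.291  0.001 -0.957]
 [-0.    -1.    -0.001]] 18.8
top [ 489.    6. 1053.] 50.42877088250383
dispenser 0.59 [621.3   4.7   1.7]
slot_mouth
hopper_top 0.58 [616.5  11.4 115.4]
gate_tab 0.66 [611.2 129.4 104.2]
tray 0.61 [ 499.7 -326.2   41.2]
tray_tab 0.74 [632.4  -7.4  81.4] 0.6 [ 401.2 -348.8  121.8]
balance_plate
mat 0.6 [467.8 308.    0.9]
jar1_mid 0.59 [471.8  -8.5  29.4] 0.43 [634.3  -7.3  78.8]
ball_a1_cente
[... 172 characters left out ...]
]
beaker 0.66 [ 750.9 -192.3   -0.8] 0.45 [636.9 -45.7  77.8]
mortar 0.85 [746.  158.4   3.7]
side [-34. 387. 797.] 48.87662926510186
dispenser 0.85 [617.6  10.1   1.5]
slot_mouth 0.59 [620.   11.7 116.5]
hopper_top 0.85 [619.5   7.1 117.6] 0.31 [467.5  -6.4  29.6]
gate_tab 0.89 [611.1 131.7 102.4]
tray 0.67 [ 499.5 -327.7   43.9]
tray_tab
balance_plate
mat 0.93 [466.6 314.5   1.7]
jar1_mid 0.92 [469.   -5.1  29.9] 0.72 [635.8  -7.3  78.3] 0.61 [482.5 -86.   31.6]
ball_a1_center
ball_b1_center
ball_c1_center 0.35 [479.7 -82.3  30. ] 0.16 [633.7  -7.   79.6]
ball_d1_center
beaker 0.94 [ 751. -192.   -1.] 0.38 [ 6.2e+02  8.5e+00 -4.0e-01]
mortar 0.9 [744.2 163.5   1.6] 0.24 [618.8   8.    3.3]
```

View pics/top0.png

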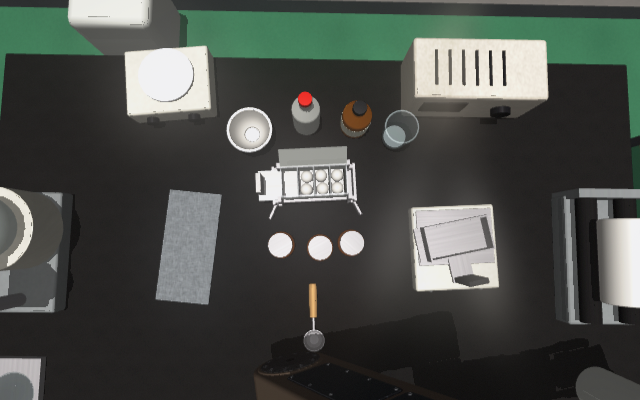

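View pics/side0.png

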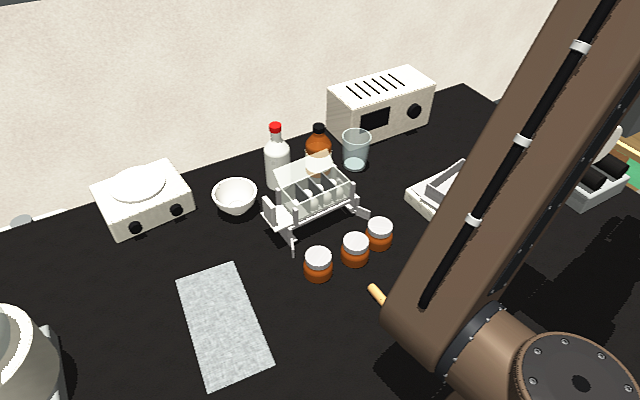

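The top view shows three jars at (280,245), (320,247) and (351,243). The mat is at (190,247), the tray on the balance at (455,240) with its tab at (470,278), and the gate tab at (262,185). There are six balls in the three compartments away from the tab. Next I'll measure these precisely.

```bash
python3 - <<'E'
from h import *
d=cam("top"); im=d["img"]; 
g=im.astype(int); 
# jars
for name,(x0,y0,x1,y1) in {"jars":(262,228,372,262)}.items():
    m=(g[y0:y1,x0:x1].min(2)>170).astype(np.uint8); n,l,st,ce=cv2.connectedComponentsWithStats(m)
    for i in range(1,n):
        if st[i,4]>100: print("jar",st[i],ray(d,*(ce[i]+[x0,y0]),60).round(1))
x0,y0,x1,y1=145,180,235,315
m=(g[y0:y1,x0:x1].min(2)>70).astype(np.uint8); c=max(cv2.findContours(m,0,1)[0],key=cv2.contourArea)
r=cv2.minAreaRect(c); b=cv2.boxPoints(r)+[x0,y0]; print("mat",[ray(d,*q,4).round(1)[:2] for q in b])
q=[ray(d,*q,4) for q in b]; print(np.mean(q,0))
a=im[135:225,245:370,::-1]; bb=im[195:300,400:510,::-1]
A=cv2.resize(a,None,fx=5,fy=5,interpolation=cv2.INTER_CUBIC); B=cv2.resize(bb,None,fx=5,fy=5,interpolation=cv2.INTER_CUBIC)
cv2.imwrite("pics/A.png",A); cv2.imwrite("pics/B.png",B)
E
```

```text
jar [ 78   3  24  24 444] [481.7 -83.7  60. ]
jar [  6   5  24  24 449] [474.6  83.3  60. ]
jar [ 46   8  24  24 445] [469.4  -9.6  60. ]
mat [array([338.2, 386.5]), array([610.4, 365.7]), array([595.9, 234.4]), array([324.1, 258.4])]
[467.14324387 311.25763516   4.        ]
```

View pics/A.png

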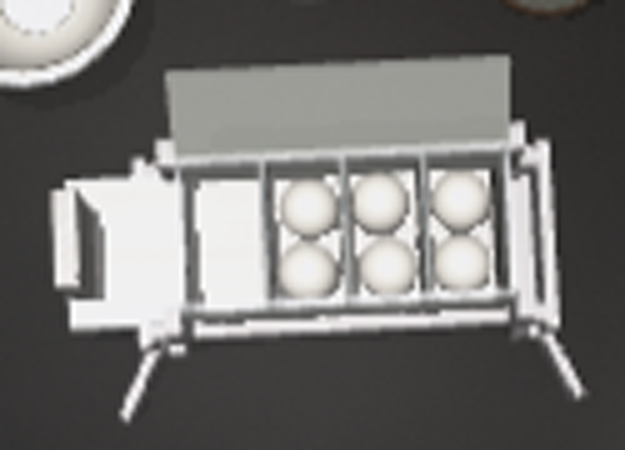

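View pics/B.png

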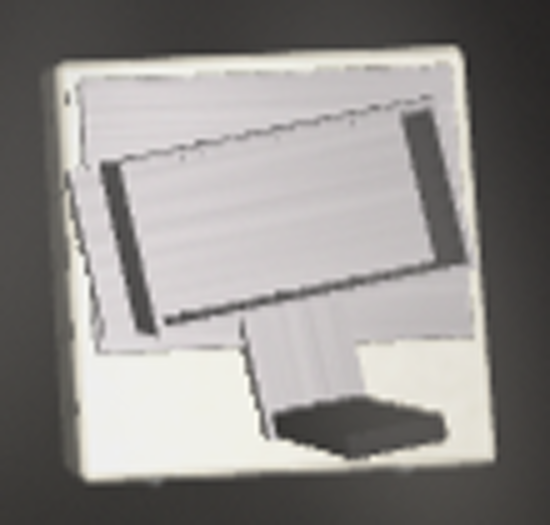

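The dispenser crop shows six balls in compartments a, b and c, with d empty, and a yaw of about +0.05. The balance crop shows the tray turned about 0.2 rad on the plate, with the tab's black top at crop (360,425). I'll convert these to world positions.

```bash
python3 - <<'E'
from h import *
d=cam("top"); A=lambda u,v,z:ray(d,245+u/5-.4,135+v/5-.4,z).round(1); B=lambda u,v,z:ray(d,400+u/5-.4,195+v/5-.4,z).round(1)
print("hopper rim", A(170,162,115),A(515,148,115),A(515,296,115),A(188,313,115))
print("leadtips",A(125,418,30),A(580,396,30))
print("gate tab top", A(52,190,125),A(72,190,125),A(60,288,125),A(78,288,125))
print("gate plate end", A(70,328,64), A(62,183,64))
print("plate",B(80,82,45),B(455,65,45),B(473,335,45),B(100,350,45))
print("housing",B(60,65,40),B(460,48,40),B(493,460,40),B(82,478,40))
print("box rim",B(103,163,87),B(432,98,87),B(467,262,87),B(150,334,87))
print("tab top",B(273,410,145),B(355,395,145),B(447,408,145),B(350,430,145), B(447,440,50),B(350,458,50))
for c in("top","side"):
  d=cam(c)
  for n in("balance_plate","tray_tab","tray","gate_tab","dispenser","hopper_top"): print(c,n,find(d,n)[:2],find(d,n,"look_for")[:2])
E
```

```text
hopper rim [647.3  85.5 115. ] [656.1 -68.6 115. ] [589.5 -69.1 115. ] [579.7  76.  115. ]
leadtips [536.7 111.5  30. ] [ 550.4 -107.7   30. ]
gate tab top [632.3 136.3 125. ] [632.5 127.5 125. ] [588.9 131.6 125. ] [589.  123.7 125. ]
gate plate end [576.7 134.7  64. ] [645.1 140.3  64. ]
plate [ 558.1 -237.3   45. ] [ 568.9 -417.3   45. ] [ 441.  -422.6   45. ] [ 431.7 -245.7   45. ]
housing [ 566.5 -229.    40. ] [ 577.5 -422.    40. ] [ 382.4 -432.7   40. ] [ 371.7 -237.9   40. ]
box rim [ 518.5 -237.4   87. ] [ 550.3 -388.7   87. ] [ 475.9 -402.9   87. ] [ 441.6 -258.    87. ]
tab top [ 413.2 -294.1  145. ] [ 420.  -329.2  145. ] [ 415.  -368.2  145. ] [ 405.3 -326.7  145. ] [ 392.4 -407.    50. ] [ 383.6 -361.2   50. ]
top balance_plate [] [(0.69, array([ 449.6, -304.1,   40.4]))]
top tray_tab [(0.72, array([637.1, -45. ,  76.9])), (0.61, array([604. , -12.9,  80.3]))] [(0.81, array([ 485.4, -334. ,   49.5])), (0.22, array([633.7,  -6.7,  87.3]))]
top tray [(0.62, array([ 500.2, -327.4,   41. ])), (0.3, array([605.7, -13.3,  77.9]))] [(0.93, array([ 486. , -329.6,   51.3])), (0
[... 320 characters left out ...]
ray([616.4,  10.1, 113.6]))] [(0.92, array([629.5,  33.1,  90.1]))]
side balance_plate [] [(0.59, array([ 530.9, -233.1,   38.3])), (0.2, array([600.9, 122.1,  65.1]))]
side tray_tab [(0.21, array([ 7.512e+02, -1.925e+02, -2.000e-01]))] [(0.72, array([ 514.8, -283. ,   59.6]))]
side tray [(0.72, array([ 501.4, -324.4,   44.4])), (0.67, array([781.6,  29. ,   1.9]))] [(0.36, array([ 521.1, -284.3,   62. ]))]
side gate_tab [(0.7, array([613.5, 130.2, 107.2]))] [(0.81, array([601.5, 117.7,  66.6]))]
side dispenser [(0.83, array([6.214e+02, 1.030e+01, 1.000e-01]))] [(0.9, array([612. ,  28.3,  97.6])), (0.7, array([625.4,  26. ,  90.8]))]
side hopper_top [] [(0.76, array([612.5,  34.7, 101.5]))]
```

```bash
cat > plan.py <<'E'
from h import *
def Rt_yaw(deg):   # tool pointing down, jaws (tool z) along world angle deg
    a=np.radians(deg); z=np.array([np.cos(a),np.sin(a),0]); y=np.array([0,0,-1.]); return np.column_stack([np.cross(y,z),y,z])
def plan(wps, vmax=58., wmax=10., state=None, show=True):
    """wps: (x,y,z,yawdeg,open_cm[,rows]); prints calls of 5 rows"""
    p,Rc,_=state or tool(); rows=[]
    for w in wps:
        T=np.array(w[:3],float); RT=Rt_yaw(w[3]); dr=R.from_matrix(Rc.T@RT).as_rotvec()
        n=int(np.ceil(max(np.linalg.norm(T-p)/vmax,np.degrees(np.linalg.norm(dr))/wmax,1)))
        if len(w)>5: n=max(n,w[5])
        for i in range(n):
            Ri=Rc@R.from_rotvec(dr*i/n).as_matrix()
            rows.append([(Ri.T@(T-p)/n/10).round(2).tolist(),np.degrees(dr/n).round(1).tolist(),w[4]])
        p,Rc=T,RT
    while len(rows)%5: rows.append([[0,0,0],[0,0,0],wps[-1][4]])
    for i in range(0,len(rows),5): print(str(rows[i:i+5]).replace(" ","").replace("-0.0,","0,").replace("-0.0]","0]").replace("0.0,","0,"))
E
python3 - <<'E'
from plan import *
plan([(450,-300,214,-40,9.5),(475,83,130,0,9.5)])
E
```

```text
[[[-4.91,0.01,-2.96],[0,-4.7,0.0],9.5],[[-5.13,0.01,-2.55],[0,-4.7,0.0],9.5],[[-5.33,0.01,-2.11],[0,-4.7,0.0],9.5],[[-5.48,0.01,-1.67],[0,-4.7,0.0],9.5],[[-5.6,0.01,-1.21],[0,-4.7,0.0],9.5]]
[[[-5.68,0.01,-0.74],[0,-4.7,0.0],9.5],[[-5.72,0.01,-0.27],[0,-4.7,0.0],9.5],[[-4.42,1.2,-3.24],[0,-5.7,0.0],9.5],[[-4.72,1.2,-2.79],[0,-5.7,0.0],9.5],[[-4.98,1.2,-2.3],[0,-5.7,0.0],9.5]]
[[[-5.18,1.2,-1.8],[0,-5.7,0.0],9.5],[[-5.33,1.2,-1.27],[0,-5.7,0.0],9.5],[[-5.43,1.2,-0.73],[0,-5.7,0.0],9.5],[[-5.48,1.2,-0.19],[0,-5.7,0.0],9.5],[[0,0,0],[0,0,0],9.5]]
```

>>> {"op": "apply_moves", "data": {"increments": [[[-4.9,0,-3.0],[0,-4.7,0],9.5],[[-5.1,0,-2.6],[0,-4.7,0],9.5],[[-5.3,0,-2.1],[0,-4.7,0],9.5],[[-5.5,0,-1.7],[0,-4.7,0],9.5],[[-5.6,0,-1.2],[0,-4.7,0],9.5]]}}

```text
t: 3.62
eef_pos: [374.9, -380.7, 214.2]
tcp_rot: [-1.569, -0.0, -2.431]
ft_force: [0.2, -0.3, -0.7]
opening: 1.001
```

>>> {"op": "apply_moves", "data": {"increments": [[[-5.7,0,-0.7],[0,-4.7,0],9.5],[[-5.7,0,-0.3],[0,-4.7,0],9.5],[[-4.4,1.2,-3.2],[0,-5.7,0],9.5],[[-4.7,1.2,-2.8],[0,-5.7,0],9.5],[[-5.0,1.2,-2.3],[0,-5.7,0],9.5]]}}

```text
t: 4.25
eef_pos: [465.0, -124.0, 177.9]
tcp_rot: [-1.565, -0.002, -1.952]
ft_force: [-0.1, 0.6, 0.1]
opening: 0.997
```

>>> {"op": "apply_moves", "data": {"increments": [[[-5.2,1.2,-1.8],[0,-5.7,0],9.5],[[-5.3,1.2,-1.3],[0,-5.7,0],9.5],[[-5.4,1.2,-0.7],[0,-5.7,0],9.5],[[-5.5,1.2,-0.2],[0,-5.7,0],9.5],[[0,0,0],[0,0,0],9.5]]}}

```text
t: 4.88
eef_pos: [474.3, 104.6, 127.9]
tcp_rot: [-1.564, -0.004, -1.536]
ft_force: [-0.3, -0.5, 0.2]
opening: 0.998
```

```bash
python3 - <<'E'
from plan import *
d=cam("top")
print(find(d,"jar1_mid"))
d=cam("wrist","w1"); print(d["tc"],d["vfov"],d["Rc"].round(2).tolist())
for n in ("jar1_mid","dispenser","slot_mouth","gate_tab","hopper_top"): print(n,find(d,n))
plan([(474.6,83.3,90,0,9.5),(474.6,83.3,14,0,9.5),(474.6,83.3,14,0,5.5,3)])
E
```

```text
[(0.85, array([472.8,  -6.4,  27.4]))]
[471.07910423 185.35509972 298.76615598] 71.05734290161026 [[1.0, 0.03, 0.02], [0.03, -0.96, -0.29], [0.01, 0.29, -0.96]]
jar1_mid []
dispenser [(0.6, array([615.3,  10. ,  -2. ]))]
slot_mouth []
gate_tab [(0.77, array([612.1, 128.6, 107.9]))]
hopper_top []
[[[1.72,3.88,-0.13],[-0.5,1.6,0.2],9.5],[[0,3.8,0.0],[0,0,0.0],9.5],[[0,3.8,0.0],[0,0,0.0],9.5],[[0,0,0.0],[0,0,0.0],5.5],[[0,0,0.0],[0,0,0.0],5.5]]
[[[0,0,0.0],[0,0,0.0],5.5],[[0,0,0],[0,0,0],5.5],[[0,0,0],[0,0,0],5.5],[[0,0,0],[0,0,0],5.5],[[0,0,0],[0,0,0],5.5]]
```

View pics/w1.png

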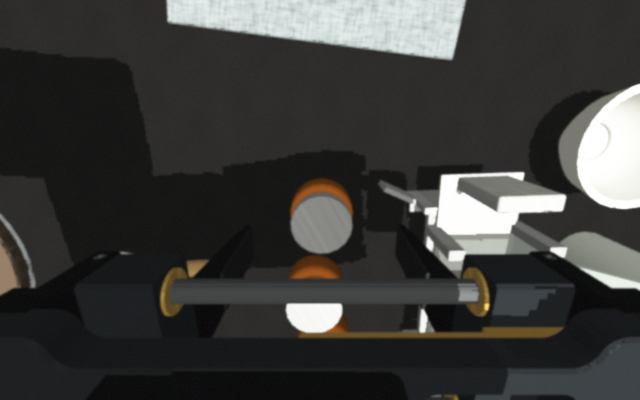

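The wrist view shows jar 1 centred at (322,225), with the dispenser and tab on the right and the mat at the top. I'll now pick jar 1.

>>> {"op": "apply_moves", "data": {"increments": [[[1.7,3.8,-0.1],[-0.5,1.6,0.2],9.5],[[0.4,0,0],[0,0,0],9.5],[[0,2.0,0],[0,0,0],9.5],[[0,0,0],[0,0,0],9.5],[[0,0,0],[0,0,0],9.5]]}}

```text
t: 5.9
eef_pos: [477.2, 77.4, 74.0]
tcp_rot: [-1.566, -0.001, -1.575]
ft_force: [0.2, 1.3, 0.6]
opening: 1.0
```

```bash
python3 - <<'E'
from plan import *
plan([(474.6,83.3,14,0,9.5)])
d=cam("wrist"); f=200/np.tan(np.radians(d["vfov"])/2)
im=d["img"].astype(int); p=pix(d,[474.6,83.3,60]); print(p); x,y=p.astype(int); m=(abs(im-im[y,x]).max(2)<40).astype(np.uint8)
n,l,st,ce=cv2.connectedComponentsWithStats(m); i=l[y,x]; print(st[i],ce[i],ray(d,*ce[i],60))
E
```

```text
[[[-0.3,3.0,-0.15],[-0.1,-0.1,0.0],9.5],[[-0.3,3.0,-0.14],[-0.1,-0.1,0.0],9.5],[[0,0,0],[0,0,0],9.5],[[0,0,0],[0,0,0],9.5],[[0,0,0],[0,0,0],9.5]]
[320.51667178 224.76000649]
[ 279  185   79   75 4598] [318.16985646 221.79034363] [472.95912592  85.57789655  60.        ]
```

>>> {"op": "apply_moves", "data": {"increments": [[[-0.6,2.8,-0.3],[0,0,0],9.5],[[0,2.8,0],[0,0,0],9.5],[[0,0,0],[0,0,0],9.5],[[0,0,0],[0,0,0],5.0],[[0,0,0],[0,0,0],5.0]]}}

```text
t: 6.58
eef_pos: [477.3, 84.1, 22.2]
tcp_rot: [-1.558, -0.0, -1.574]
ft_force: [-0.2, -0.5, 1.0]
opening: 0.846
```

>>> {"op": "apply_moves", "data": {"increments": [[[0,0,0],[0,0,0],5.0],[[0,0,0],[0,0,0],5.0],[[0,0,0],[0,0,0],5.0],[[0,-4.0,0],[0,0,0],5.0],[[0,-4.0,0],[0,0,0],5.0]]}}

```text
t: 7.2
eef_pos: [475.1, 84.0, 102.8]
tcp_rot: [-1.562, -0.0, -1.574]
ft_force: [0.3, 0.1, -1.6]
opening: 0.669
```

```bash
python3 - <<'E'
from plan import *
plan([(554,303,110,0,5.0),(554,303,110,0,5.0)])
E
```

```text
[[[-4.39,-0.13,1.56],[-0.1,0,0.0],5.0],[[-4.39,-0.13,1.57],[-0.1,0,0.0],5.0],[[-4.38,-0.14,1.57],[-0.1,0,0.0],5.0],[[-4.38,-0.14,1.57],[-0.1,0,0.0],5.0],[[-4.38,-0.14,1.57],[-0.1,0,0.0],5.0]]
[[[0,0,0.0],[0,0,0.0],5.0],[[0,0,0],[0,0,0],5.0],[[0,0,0],[0,0,0],5.0],[[0,0,0],[0,0,0],5.0],[[0,0,0],[0,0,0],5.0]]
```

>>> {"op": "apply_moves", "data": {"increments": [[[-4.3,0,1.5],[0,0,0],5.0],[[-4.3,0,1.5],[0,0,0],5.0],[[-4.3,0,1.5],[0,0,0],5.0],[[-4.3,0,1.5],[0,0,0],5.0],[[-4.0,0,1.4],[0,0,0],5.0]]}}

```text
t: 7.82
eef_pos: [552.8, 299.6, 106.9]
tcp_rot: [-1.558, -0.0, -1.579]
ft_force: [0.6, 0.6, -1.3]
opening: 0.668
```

>>> {"op": "apply_moves", "data": {"increments": [[[0,0,0],[0,0,0],5.0],[[0,2.5,0],[0,0,0],5.0],[[0,2.5,0],[0,0,0],5.0],[[0,0,0],[0,0,0],5.0],[[0,0,0],[0,0,0],5.0]]}}

```text
t: 8.45
eef_pos: [552.7, 300.1, 55.5]
tcp_rot: [-1.559, -0.001, -1.577]
ft_force: [-0.4, 0.1, -0.6]
opening: 0.67
```

>>> {"op": "apply_moves", "data": {"increments": [[[0,2.0,0],[0,0,0],5.0],[[0,0.8,0],[0,0,0],5.0],[[0,0,0],[0,0,0],5.0],[[0,0,0],[0,0,0],9.0],[[0,0,0],[0,0,0],9.5]]}}

```text
t: 9.07
eef_pos: [553.9, 300.0, 27.6]
tcp_rot: [-1.557, 0.0, -1.577]
ft_force: [0.2, 0.6, -0.4]
opening: 0.822
```

>>> {"op": "apply_moves", "data": {"increments": [[[0,0,0],[0,0,0],9.5],[[0,-4.0,0],[0,0,0],9.5],[[0,-4.0,0],[0,0,0],9.5],[[0,0,0],[0,0,0],9.5],[[0,0,0],[0,0,0],9.5]]}}

```text
t: 9.7
eef_pos: [552.8, 300.0, 110.0]
tcp_rot: [-1.556, 0.0, -1.577]
ft_force: [0.3, -0.3, -0.5]
opening: 0.998
```

```bash
python3 - <<'E'
from plan import *
d=cam("top"); im=d["img"].astype(int)
x0,y0,x1,y1=150,180,380,262
m=(im[y0:y1,x0:x1].min(2)>165).astype(np.uint8); n,l,st,ce=cv2.connectedComponentsWithStats(m)
for i in range(1,n):
    if 300<st[i,4]<700: print(st[i],ray(d,*(ce[i]+[x0,y0]),60).round(1))
plan([(469.4,-9.6,100,0,9.5)])
E
```

```text
[190  51  24  24 446] [481.8 -83.8  60. ]
[158  56  24  24 445] [469.4  -9.6  60. ]
[[[5.17,0.15,-1.36],[-0.1,-0.1,0],9.5],[[5.17,0.15,-1.37],[-0.1,-0.1,0],9.5],[[5.17,0.15,-1.37],[-0.1,-0.1,0],9.5],[[5.17,0.16,-1.38],[-0.1,-0.1,0],9.5],[[5.16,0.16,-1.38],[-0.1,-0.1,0],9.5]]
[[[5.16,0.16,-1.39],[-0.1,-0.1,0],9.5],[[0,0,0],[0,0,0],9.5],[[0,0,0],[0,0,0],9.5],[[0,0,0],[0,0,0],9.5],[[0,0,0],[0,0,0],9.5]]
```

>>> {"op": "apply_moves", "data": {"increments": [[[5.2,0.2,-1.4],[-0.2,0,0],9.5],[[5.2,0.2,-1.4],[-0.2,0,0],9.5],[[5.2,0.2,-1.4],[-0.2,0,0],9.5],[[5.2,0.2,-1.4],[-0.2,0,0],9.5],[[5.2,0.2,-1.4],[0,0,0],9.5]]}}

```text
t: 10.38
eef_pos: [478.4, 36.2, 94.4]
tcp_rot: [-1.576, -0.0, -1.571]
ft_force: [0.7, 0.9, 0.9]
opening: 0.995
```

>>> {"op": "apply_moves", "data": {"increments": [[[4.8,0.2,-1.3],[0,0,0],9.5],[[0,0,0],[0,0,0],9.5],[[0,1.0,0],[0,0,0],9.5],[[0,0,0],[0,0,0],9.5],[[0,0,0],[0,0,0],9.5]]}}

```text
t: 11.0
eef_pos: [463.3, -14.0, 78.9]
tcp_rot: [-1.581, 0.001, -1.574]
ft_force: [-0.8, -0.7, -0.5]
opening: 0.998
```

>>> {"op": "apply_moves", "data": {"increments": [[[-0.4,1.0,0.6],[0.4,0,0],9.5],[[0,2.5,0],[0,0,0],9.5],[[0,2.5,0],[0,0,0],9.5],[[0,0,0],[0,0,0],9.5],[[0,0,0],[0,0,0],5.0]]}}

```text
t: 11.62
eef_pos: [471.3, -7.1, 16.6]
tcp_rot: [-1.57, 0.001, -1.57]
ft_force: [0.8, 0.8, -0.4]
opening: 0.938
```

>>> {"op": "apply_moves", "data": {"increments": [[[0,0,0],[0,0,0],5.0],[[0,0,0],[0,0,0],5.0],[[0,0,0],[0,0,0],5.0],[[0,0,0],[0,0,0],5.0],[[0,0,0],[0,0,0],5.0]]}}

```text
t: 12.25
eef_pos: [472.1, -7.1, 18.4]
tcp_rot: [-1.567, 0.0, -1.57]
ft_force: [-0.1, -0.6, -2.1]
opening: 0.676
```

>>> {"op": "apply_moves", "data": {"increments": [[[0,-4.0,0],[0,0,0],5.0],[[0,-4.0,0],[0,0,0],5.0],[[0,0,0],[0,0,0],5.0],[[0,0,0],[0,0,0],5.0],[[0,0,0],[0,0,0],5.0]]}}

```text
t: 12.88
eef_pos: [470.8, -7.1, 98.2]
tcp_rot: [-1.571, 0.001, -1.57]
ft_force: [-0.6, 0.7, -2.0]
opening: 0.671
```

```bash
python3 - <<'E'
from plan import *
plan([(467,311,105,0,5.0)])
E
```

```text
[[[-5.3,-0.11,-0.06],[0,0,0],5.0],[[-5.3,-0.11,-0.06],[0,0,0],5.0],[[-5.3,-0.11,-0.06],[0,0,0],5.0],[[-5.3,-0.11,-0.06],[0,0,0],5.0],[[-5.3,-0.11,-0.06],[0,0,0],5.0]]
[[[-5.3,-0.11,-0.06],[0,0,0],5.0],[[0,0,0],[0,0,0],5.0],[[0,0,0],[0,0,0],5.0],[[0,0,0],[0,0,0],5.0],[[0,0,0],[0,0,0],5.0]]
```

>>> {"op": "apply_moves", "data": {"increments": [[[-5.3,0,-0.3],[0,0,0],5.0],[[-5.3,0,-0.3],[0,0,0],5.0],[[-5.3,0,-0.3],[0,0,0],5.0],[[-5.3,0,-0.3],[0,0,0],5.0],[[-5.3,0,0],[0,0,0],5.0]]}}

```text
t: 13.5
eef_pos: [458.2, 262.0, 92.8]
tcp_rot: [-1.579, -0.001, -1.578]
ft_force: [0.9, -0.4, -1.1]
opening: 0.671
```

>>> {"op": "apply_moves", "data": {"increments": [[[-5.0,0,0],[0,0,0],5.0],[[0,0,0],[0,0,0],5.0],[[0,2.5,0],[0,0,0],5.0],[[0,0,0],[0,0,0],5.0],[[0,0,0],[0,0,0],5.0]]}}

```text
t: 14.12
eef_pos: [456.0, 315.0, 62.6]
tcp_rot: [-1.586, -0.005, -1.574]
ft_force: [0.1, 0.1, -2.3]
opening: 0.671
```

>>> {"op": "apply_moves", "data": {"increments": [[[0,1.8,0],[0.8,0,0],5.0],[[0,1.6,0],[0,0,0],5.0],[[0,0,0],[0,0,0],5.0],[[0,0,0],[0,0,0],5.0],[[0,0,0],[0,0,0],5.0]]}}

```text
t: 14.75
eef_pos: [457.5, 314.0, 30.1]
tcp_rot: [-1.569, -0.003, -1.576]
ft_force: [-0.4, 0.9, -1.1]
opening: 0.671
```

>>> {"op": "apply_moves", "data": {"increments": [[[0,0.6,0],[0,0,0],5.0],[[0,0,0],[0,0,0],5.0],[[0,0,0],[0,0,0],7.8],[[0,0,0],[0,0,0],7.8],[[0,0,0],[0,0,0],7.8]]}}

```text
t: 15.38
eef_pos: [458.1, 314.4, 24.7]
tcp_rot: [-1.567, -0.002, -1.576]
ft_force: [0.3, -0.3, -0.1]
opening: 0.817
```

>>> {"op": "apply_moves", "data": {"increments": [[[0,-4.0,0],[0,0,0],7.8],[[0,-4.0,0],[0,0,0],7.8],[[5.0,0,0],[0,0,0],9.5],[[5.0,0,0.3],[0,0,0],9.5],[[5.0,0,0.3],[0,0,0],9.5]]}}

```text
t: 16.0
eef_pos: [463.6, 163.6, 108.2]
tcp_rot: [-1.565, -0.002, -1.57]
ft_force: [1.1, -0.6, -0.9]
opening: 0.993
```

>>> {"op": "apply_moves", "data": {"increments": [[[5.0,0,0.3],[0,0,0],9.5],[[5.0,0,0.3],[0,0,0],9.5],[[5.0,0,0.3],[0,0,0],9.5],[[4.5,0,0.3],[0,0,0],9.5],[[0,0,0],[0,0,0],9.5]]}}

```text
t: 16.62
eef_pos: [476.1, -40.4, 109.9]
tcp_rot: [-1.561, -0.002, -1.574]
ft_force: [-0.1, 0.2, -0.3]
opening: 0.998
```

```bash
cat > jars.py <<'E'
from plan import *
def lids(d,x0=130,y0=170,x1=385,y1=310):
    im=d["img"].astype(int); m=(im[y0:y1,x0:x1].min(2)>185).astype(np.uint8); n,l,st,ce=cv2.connectedComponentsWithStats(m)
    for i in range(1,n):
        if 250<st[i,4]<700 and st[i,2]<32 and st[i,3]<32: print("lid",st[i],ray(d,*(ce[i]+[x0,y0]),60).round(1))
E
python3 - <<'E'
from jars import *
d=cam("top","top2"); lids(d); print(find(d,"jar1_mid")); print(tool()[0])
plan([(481.8,-83.8,75,0,9.5)])
E
```

```text
lid [ 46  27  24  24 441] [555.3 300.5  60. ]
lid [ 39  68  24  24 450] [459.2 312.9  60. ]
[(0.91, array([458.8, 311.3,  28.6]))]
[475.68133793 -38.14157331 109.76301063]
[[[4.56,3.49,0.58],[-0.5,0,0.1],9.5],[[0,0,0],[0,0,0],9.5],[[0,0,0],[0,0,0],9.5],[[0,0,0],[0,0,0],9.5],[[0,0,0],[0,0,0],9.5]]
```

View pics/top2.png

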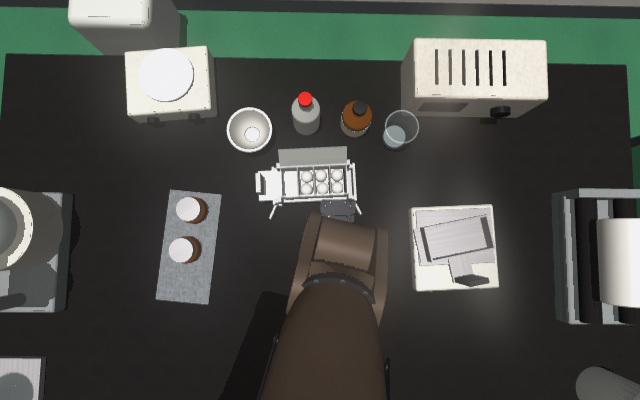

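Two jars stand on the mat at (189,210) and (183,250), and the tray is untouched. The arm hides jar 3, so I'll check it with the wrist camera.

>>> {"op": "apply_moves", "data": {"increments": [[[4.3,2.0,0.6],[-0.5,0,0],9.5],[[0,0,0],[0,0,0],9.5],[[0,0,0],[0,0,0],9.5],[[0,0,0],[0,0,0],9.5],[[0,0,0],[0,0,0],9.5]]}}

```text
t: 17.35
eef_pos: [482.2, -76.6, 90.5]
tcp_rot: [-1.57, -0.002, -1.564]
ft_force: [0.4, -0.5, 0.3]
opening: 0.998
```

```bash
python3 - <<'E'
from jars import *
d=cam("wrist","w3"); p=pix(d,[481.8,-83.8,60]); print(p)
im=d["img"].astype(int); x,y=p.astype(int); m=(abs(im-im[y,x]).max(2)<40).astype(np.uint8)
n,l,st,ce=cv2.connectedComponentsWithStats(m); i=l[y,x]; print(st[i],ce[i],ray(d,*ce[i],60))
plan([(481.8,-83.8,18,0,9.5)])
E
```

```text
[323.75978787 232.09795974]
[ 286  194   72   70 3888] [321.52572016 229.22145062] [480.04969063 -81.37668673  60.        ]
[[[0.35,3.63,-0.02],[0,0.2,0.1],9.5],[[0.35,3.63,-0.02],[0,0.2,0.1],9.5],[[0,0,0],[0,0,0],9.5],[[0,0,0],[0,0,0],9.5],[[0,0,0],[0,0,0],9.5]]
```

Jar 3 is where I expected it, at about (481,-82.5).

>>> {"op": "apply_moves", "data": {"increments": [[[0.6,2.4,0],[0,0.4,0],9.5],[[0,2.4,0],[0,0,0],9.5],[[0,2.4,0],[0,0,0],9.5],[[0,0,0],[0,0,0],9.5],[[0,0,0],[0,0,0],5.0]]}}

```text
t: 18.02
eef_pos: [483.4, -81.9, 18.7]
tcp_rot: [-1.566, -0.003, -1.57]
ft_force: [0.3, 0.5, -0.3]
opening: 0.94
```

>>> {"op": "apply_moves", "data": {"increments": [[[0,0,0],[0,0,0],5.0],[[0,0,0],[0,0,0],5.0],[[0,0,0],[0,0,0],5.0],[[0,0,0],[0,0,0],5.0],[[0,0,0],[0,0,0],5.0]]}}

```text
t: 18.65
eef_pos: [484.0, -81.9, 20.7]
tcp_rot: [-1.564, -0.004, -1.569]
ft_force: [0.8, 0.0, -3.0]
opening: 0.674
```

>>> {"op": "apply_moves", "data": {"increments": [[[0,-4.0,0],[0,0,0],5.0],[[0,-4.0,0],[0,0,0],5.0],[[0,-1.0,0],[0,0,0],5.0],[[0,0,0],[0,0,0],5.0],[[0,0,0],[0,0,0],5.0]]}}

```text
t: 19.27
eef_pos: [482.3, -81.4, 110.4]
tcp_rot: [-1.568, -0.002, -1.57]
ft_force: [0.5, -0.0, -2.2]
opening: 0.672
```

```bash
python3 - <<'E'
from plan import *
print(tool()[0])
plan([(430,100,108,0,5.0),(366,319,108,0,5.0)])
E
```

```text
[482.29956255 -81.37841361 110.44817164]
[[[-4.54,0.05,-1.3],[0,0,0.0],5.0],[[-4.54,0.05,-1.3],[0,0,0.0],5.0],[[-4.54,0.05,-1.31],[0,0,0.0],5.0],[[-4.53,0.06,-1.31],[0,0,0.0],5.0],[[-5.48,0,-1.6],[0,0,0.0],5.0]]
[[[-5.48,0,-1.6],[0,0,0.0],5.0],[[-5.48,0,-1.6],[0,0,0.0],5.0],[[-5.48,0,-1.6],[0,0,0.0],5.0],[[0,0,0],[0,0,0],5.0],[[0,0,0],[0,0,0],5.0]]
```

>>> {"op": "apply_moves", "data": {"increments": [[[-4.5,0,-1.3],[0,0,0],5.0],[[-4.5,0,-1.3],[0,0,0],5.0],[[-4.5,0,-1.3],[0,0,0],5.0],[[-4.5,0,-1.3],[0,0,0],5.0],[[-5.5,0,-1.6],[0,0,0],5.0]]}}

```text
t: 19.9
eef_pos: [412.1, 157.0, 104.0]
tcp_rot: [-1.576, -0.003, -1.577]
ft_force: [0.2, -0.1, -2.3]
opening: 0.673
```

>>> {"op": "apply_moves", "data": {"increments": [[[-5.5,0,-1.6],[0,0,0],5.0],[[-5.0,0,-1.6],[0,0,0],5.0],[[-4.0,0,-1.3],[0,0,0],5.0],[[0,0,0],[0,0,0],5.0],[[0,0,0],[0,0,0],5.0]]}}

```text
t: 20.52
eef_pos: [362.9, 308.6, 98.0]
tcp_rot: [-1.584, -0.007, -1.572]
ft_force: [-0.4, 1.0, -2.2]
opening: 0.679
```

>>> {"op": "apply_moves", "data": {"increments": [[[-0.8,2.0,0],[0.7,0,0],5.0],[[0,2.4,0],[0,0,0],5.0],[[0,2.0,0],[0,0,0],5.0],[[0,0,0],[0,0,0],5.0],[[0,0,0],[0,0,0],5.0]]}}

```text
t: 21.15
eef_pos: [364.6, 311.7, 31.3]
tcp_rot: [-1.573, -0.008, -1.579]
ft_force: [-0.6, -0.6, -2.6]
opening: 0.67
```

>>> {"op": "apply_moves", "data": {"increments": [[[0,0.5,0],[0,0,0],5.0],[[0,0,0],[0,0,0],5.0],[[0,0,0],[0,0,0],7.8],[[0,0,0],[0,0,0],7.8],[[0,0,0],[0,0,0],7.8]]}}

```text
t: 21.78
eef_pos: [365.7, 312.0, 28.0]
tcp_rot: [-1.57, -0.006, -1.58]
ft_force: [-0.5, 0.3, 0.3]
opening: 0.816
```

>>> {"op": "apply_moves", "data": {"increments": [[[0,-4.5,0],[0,0,0],7.8],[[0,-5.5,0],[0,0,0],7.8],[[0,-5.5,0],[0,0,0],7.8],[[0,0,0],[0,0,0],7.8],[[0,0,0],[0,0,0],7.8]]}}

```text
t: 22.4
eef_pos: [365.1, 312.9, 187.1]
tcp_rot: [-1.571, -0.007, -1.579]
ft_force: [-0.4, 0.3, -0.1]
opening: 0.817
```

```bash
python3 - <<'E'
from jars import *
print(tool()[0])
plan([(460,0,190,0,7.8),(415,-300,190,12,7.8)])
E
```

```text
[365.14747776 312.94671916 187.07270888]
[[[5.2,-0.01,1.62],[0,-0.1,0.1],7.8],[[5.21,-0.02,1.62],[0,-0.1,0.1],7.8],[[5.21,-0.02,1.61],[0,-0.1,0.1],7.8],[[5.21,-0.03,1.6],[0,-0.1,0.1],7.8],[[5.21,-0.04,1.6],[0,-0.1,0.1],7.8]]
[[[5.21,-0.04,1.59],[0,-0.1,0.1],7.8],[[5.0,0,-0.75],[0,-2.0,0.0],7.8],[[4.97,0,-0.92],[0,-2.0,0.0],7.8],[[4.94,0,-1.1],[0,-2.0,0.0],7.8],[[4.89,0,-1.27],[0,-2.0,0.0],7.8]]
[[[4.85,0,-1.44],[0,-2.0,0.0],7.8],[[4.79,0,-1.61],[0,-2.0,0.0],7.8],[[0,0,0],[0,0,0],7.8],[[0,0,0],[0,0,0],7.8],[[0,0,0],[0,0,0],7.8]]
```

>>> {"op": "apply_moves", "data": {"increments": [[[5.2,0,1.6],[0,0,0],7.8],[[5.2,0,1.6],[0,0,0],7.8],[[5.2,0,1.6],[0,0,0],7.8],[[5.2,0,1.6],[0,0,0],7.8],[[5.2,0,1.6],[0,0,0],7.8]]}}

```text
t: 23.02
eef_pos: [442.7, 47.5, 182.2]
tcp_rot: [-1.581, -0.009, -1.572]
ft_force: [0.9, 0.7, 0.1]
opening: 0.821
```

>>> {"op": "apply_moves", "data": {"increments": [[[5.2,0,1.6],[0,0,0],7.8],[[5.0,0,-0.8],[0,-2,0],7.8],[[5.0,0,-0.9],[0,-2,0],7.8],[[4.9,0,-1.1],[0,-2,0],7.8],[[4.9,0,-1.3],[0,-2,0],7.8]]}}

```text
t: 23.65
eef_pos: [425.5, -212.7, 176.7]
tcp_rot: [-1.593, -0.001, -1.428]
ft_force: [1.1, 0.7, 0.3]
opening: 0.818
```

>>> {"op": "apply_moves", "data": {"increments": [[[4.8,0,-1.4],[0,-2,0],7.8],[[4.5,0,-1.6],[0,-2,0],7.8],[[0,0,0],[0,0,0],7.8],[[0,0,0],[0,0,0],7.8],[[0,0,0],[0,0,0],7.8]]}}

```text
t: 24.28
eef_pos: [407.3, -312.7, 170.2]
tcp_rot: [-1.599, 0.011, -1.36]
ft_force: [0.3, 0.6, 0.8]
opening: 0.824
```

```bash
python3 - <<'E'
from jars import *
d=cam("top"); lids(d); print(tool()[0],tool()[2]["joints"])
d=cam("wrist","w4")
for n in("tray_tab","tray","balance_plate"): print(n,find(d,n),find(d,n,"look_for"))
E
```

```text
lid [ 46  27  24  24 442] [555.3 300.5  60. ]
lid [ 39  68  24  24 450] [459.2 312.9  60. ]
lid [ 38 109  24  24 463] [366.4 310.7  60. ]
[ 407.30104011 -312.65808741  170.27613594] [-0.77387138  0.39834118  1.86481217 -0.02272131  0.90299433 -0.97066735]
tray_tab [(0.76, array([ 402.4, -344.9,  122.7]))] [(0.69, array([ 479.8, -312.5,   51.2]))]
tray [(0.67, array([ 492.3, -326.1,   43.2]))] [(0.64, array([ 476.5, -311.7,   50.1]))]
balance_plate [] [(0.72, array([ 429.1, -286.7,   39.6])), (0.31, array([612.7, -92.9,  32.4]))]
```

View pics/w4.png

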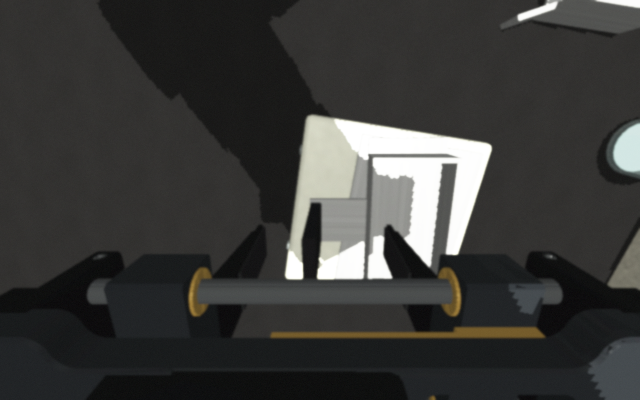

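All three jars stand on the mat, at x = 366, 459 and 555. The wrist view shows the black tray tab at (312,240) between the fingers and aligned with the jaws.

```bash
python3 - <<'E'
from plan import *
plan([(405,-346,170,12,7.8)]); plan([(405,-346,106,12,7.8)])
E
```

```text
[[[3.12,0.09,-0.91],[1.6,0.1,-0.5],7.8],[[0,0,0],[0,0,0],7.8],[[0,0,0],[0,0,0],7.8],[[0,0,0],[0,0,0],7.8],[[0,0,0],[0,0,0],7.8]]
[[[1.59,3.24,-0.37],[0.8,0,-0.3],7.8],[[1.57,3.25,-0.41],[0.8,0,-0.3],7.8],[[0,0,0],[0,0,0],7.8],[[0,0,0],[0,0,0],7.8],[[0,0,0],[0,0,0],7.8]]
```

>>> {"op": "apply_moves", "data": {"increments": [[[3.1,0,-0.9],[1.6,0,-0.5],7.8],[[0,0,0],[0,0,0],7.8],[[0,2.0,0],[0,0,0],7.8],[[0,2.0,0],[0,0,0],7.8],[[0,0,0],[0,0,0],7.8]]}}

```text
t: 25.3
eef_pos: [405.3, -345.0, 130.7]
tcp_rot: [-1.57, -0.0, -1.36]
ft_force: [-0.5, 0.0, -0.4]
opening: 0.817
```

```bash
python3 - <<'E'
from plan import *
d=cam("wrist","w5"); plan([(405,-346,106,12,7.8)])
E
```

```text
[[[0.05,2.55,-0.08],[-0.1,0.1,0.1],7.8],[[0,0,0],[0,0,0],7.8],[[0,0,0],[0,0,0],7.8],[[0,0,0],[0,0,0],7.8],[[0,0,0],[0,0,0],7.8]]
```

View pics/w5.png

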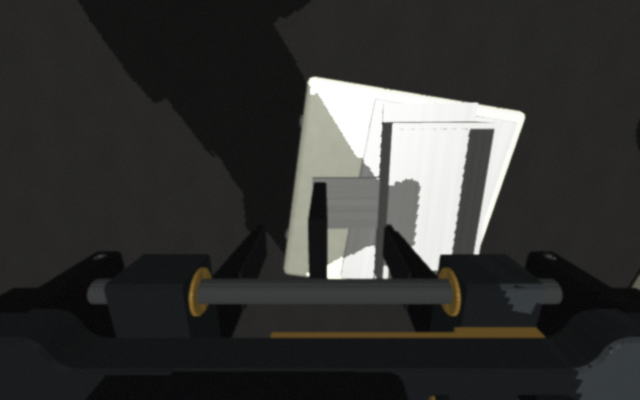

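The tab at (318,230) is centred between the fingers, so I'll lower the last 25 mm and pinch it.

>>> {"op": "apply_moves", "data": {"increments": [[[0,2.5,0],[0,0,0],7.8],[[0,0,0],[0,0,0],4.0],[[0,0,0],[0,0,0],2.0],[[0,0,0],[0,0,0],0.3],[[0,0,0],[0,0,0],0.3]]}}

```text
t: 25.98
eef_pos: [407.4, -346.0, 110.9]
tcp_rot: [-1.566, -0.006, -1.359]
ft_force: [-0.1, -0.1, 0.0]
opening: 0.455
```

>>> {"op": "apply_moves", "data": {"increments": [[[0,0,0],[0,0,0],0.3],[[0,0,0],[0,0,0],0.3],[[0,0,0],[0,0,0],0.3],[[0,0,0],[0,0,0],0.3],[[0,0,0],[0,0,0],0.3]]}}

```text
t: 26.6
eef_pos: [407.2, -346.0, 111.3]
tcp_rot: [-1.566, -0.006, -1.359]
ft_force: [0.4, -0.4, 1.3]
opening: 0.124
```

The tab is pinched at an opening of 11.8 mm. Before carrying the tray I'll refine the dispenser pose with a model overlay in the top and side views.

```bash
cat > ov.py <<'E'
from h import *
def overlay(d,pose,crop,s,lines):
    x0,y0,x1,y1=crop; A=cv2.resize(np.ascontiguousarray(d["img"][y0:y1,x0:x1,::-1]),None,fx=s,fy=s,interpolation=cv2.INTER_CUBIC)
    c,sn=np.cos(pose[2]),np.sin(pose[2])
    def P(q): return tuple(int(round(v)) for v in ((pix(d,[pose[0]+c*q[0]-sn*q[1],pose[1]+sn*q[0]+c*q[1],q[2]])-[x0,y0]+.5)*s))
    for a,b,col in lines: cv2.line(A,P(a),P(b),col,1,cv2.LINE_AA)
    return A
def rect(hx,hy,z,col,cx=0,cy=0):
    q=[(cx-hx,cy-hy,z),(cx+hx,cy-hy,z),(cx+hx,cy+hy,z),(cx-hx,cy+hy,z)]; return [(q[i],q[(i+1)%4],col) for i in range(4)]
def disp(g=0): return rect(35,75,115,(0,0,255))+rect(6*0+22,6,125,(0,200,0),cy=120+g)+[((-45,93,11),(41,93,11),(255,0,0)),((-45,-93,11),(41,-93,11),(255,0,0)),((-45,93,0),(-45,-93,0),(255,128,0))]
E
python3 - <<'E'
from ov import *
p=(619.5,6.5,0.058); L=disp()
a=overlay(cam("top"),p,(245,135,375,225),5,L); b=overlay(cam("side"),p,(250,150,380,260),5,L)
cv2.imwrite("pics/ovt.png",a); cv2.imwrite("pics/ovs.png",b)
E
```

```text
(no output)
```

View pics/ovt.png

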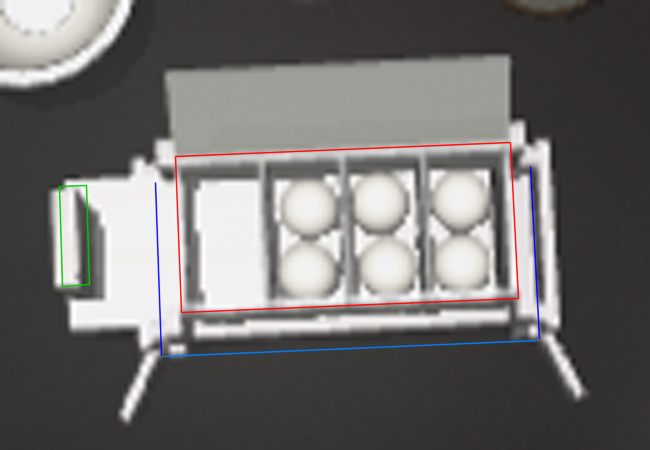

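View pics/ovs.png

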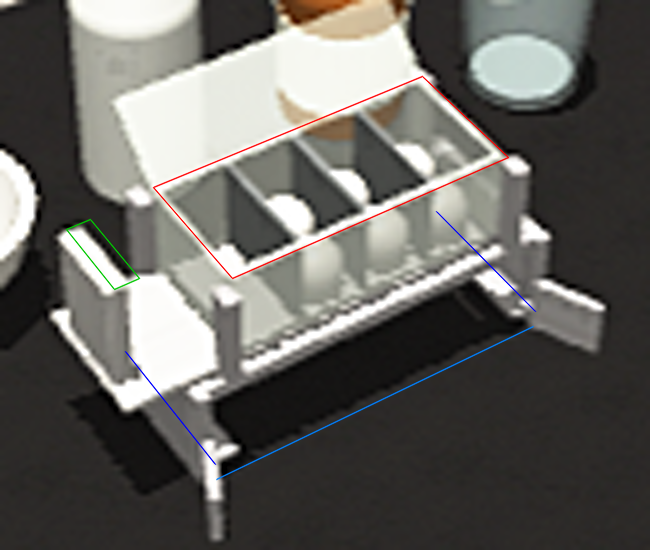

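The model overlay fits both views within about 2 mm. The tab reads about 3 mm further open, so the gate starts a few mm open. From the earlier wrist picture I'll estimate the tray's lateral offset in the grip, then plan the carry.

```bash
python3 - <<'E'
from plan import *
d=cam("wrist"); p,Rt,_=tool()
# as of w5: rebuild extrinsics at that pose
M=np.array(d["mount"]); Rw=R.from_euler('xyz',[-1.57,0,-1.36]).as_matrix(); q=np.array([405.3,-345,130.7])
e=dict(d); e["Rc"]=Rw@M[:3,:3]; e["tc"]=Rw@M[:3,3]+q
l=np.array([-np.sin(.212),np.cos(.212)]); ax=np.array([np.cos(.212),np.sin(.212)])
for n,u,v,z in [("rim",385,123,87),("rim",494,128,87),("foot",378,100,50),("foot",480,104,50),("tongue",320,178,50),("tongue",380,178,50),("tabtop",318,181,145)]:
    P=ray(e,u,v,z)[:2]; print(n,P.round(1),"rel now lat",((P-p[:2])@l).round(1),"ax",((P-p[:2])@ax).round(1))
im=d["img"]; cv2.imwrite("pics/w6.png",im[60:290,250:560,::-1])
th=.058; D=np.array([620.5,6.5]); c,s=np.cos(th),np.sin(th)
for X in (-125,0): print(X,"TCP target",D+(X-95)*np.array([c,s]))
plan([(407,-346,165,12,.3),(420,-150,165,7,.3),(402,-6,150,3.3,.3)],vmax=45)
E
```

```text
rim [ 433.9 -262.5] rel now lat 76.1 ax 43.6
rim [ 514.2 -249. ] rel now lat 72.3 ax 125.0
foot [ 430.8 -245.2] rel now lat 93.6 ax 44.3
foot [ 516.7 -230.2] rel now lat 90.2 ax 131.4
tongue [ 396.5 -321.8] rel now lat 25.9 ax -5.4
tongue [ 450.5 -310.4] rel now lat 25.8 ax 49.8
tabtop [ 392.6 -302. ] rel now lat 46.2 ax -5.0
-125 TCP target [400.86993628  -6.2528471 ]
0 TCP target [525.65974521   0.99308875]
[[[0.01,-2.68,0.0],[-0.1,0.1,0.2],0.3],[[0,-2.68,0],[-0.1,0.1,0.2],0.3],[[-3.78,0,1.07],[0,1.0,0.0],0.3],[[-3.8,0,1.0],[0,1.0,0.0],0.3],[[-3.82,0,0.94],[0,1.0,0.0],0.3]]
[[[-3.83,0,0.87],[0,1.0,0.0],0.3],[[-3.85,0,0.8],[0,1.0,0.0],0.3],[[-3.63,0.38,-0.01],[0,0.9,0.0],0.3],[[-3.63,0.38,-0.07],[0,0.9,0.0],0.3],[[-3.63,0.38,-0.13],[0,0.9,0.0],0.3]]
[[[-3.62,0.38,-0.18],[0,0.9,0.0],0.3],[[0,0,0],[0,0,0],0.3],[[0,0,0],[0,0,0],0.3],[[0,0,0],[0,0,0],0.3],[[0,0,0],[0,0,0],0.3]]
```

View pics/w6.png

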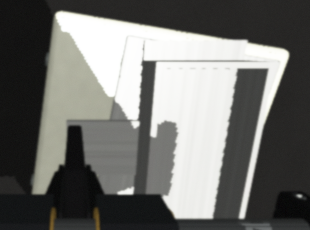

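The lateral offset in the grip is about 0–1 mm. I'll lift the tray and carry it to the slot front.

>>> {"op": "apply_moves", "data": {"increments": [[[0,-2.0,0],[0,0,0.3],0.3],[[0,-2.5,0],[0,0,0],0.3],[[-3.0,0,0.9],[0,1,0],0.3],[[-3.8,0,1.0],[0,1,0],0.3],[[-3.8,0,0.9],[0,1,0],0.3]]}}

```text
t: 27.38
eef_pos: [413.9, -235.4, 156.7]
tcp_rot: [-1.567, 0.0, -1.417]
ft_force: [0.8, -0.5, -1.2]
opening: 0.123
```

>>> {"op": "apply_moves", "data": {"increments": [[[-3.8,0,0.9],[0,1,0],0.3],[[-3.8,0,0.8],[0,1,0],0.3],[[-3.6,0,0],[0,0.9,0],0.3],[[-3.6,0,-0.1],[0,0.9,0],0.3],[[-3.0,0,-0.1],[0,0.9,0],0.3]]}}

```text
t: 28.0
eef_pos: [406.1, -50.1, 156.5]
tcp_rot: [-1.568, 0.002, -1.502]
ft_force: [0.3, -0.4, -2.1]
opening: 0.124
```

```bash
python3 - <<'E'
from plan import *
print(tool()[0],tool()[2]["opening"],tool()[2]["ft_force"])
plan([(401,-6.5,120,3.3,.3)],vmax=35)
d=cam("wrist"); cv2.imwrite("pics/w7.png",d["img"][60:300,200:560,::-1])
E
```

```text
[406.14583058 -50.05011718 156.49440279] 0.12438186514265293 [ 0.31533265 -0.41064442 -2.11818471]
[[[-2.19,1.83,-0.11],[-0.1,0.3,0],0.3],[[-2.19,1.83,-0.12],[-0.1,0.3,0],0.3],[[0,0,0],[0,0,0],0.3],[[0,0,0],[0,0,0],0.3],[[0,0,0],[0,0,0],0.3]]
```

>>> {"op": "apply_moves", "data": {"increments": [[[-2.2,1.5,-0.2],[0,0.3,0],0.3],[[-2.2,1.5,-0.2],[0,0.3,0],0.3],[[0,1.5,0],[0,0,0],0.3],[[0,0,0],[0,0,0],0.3],[[0,0,0],[0,0,0],0.3]]}}

```text
t: 28.68
eef_pos: [397.9, -1.7, 111.0]
tcp_rot: [-1.569, 0.003, -1.511]
ft_force: [-0.4, -0.3, -1.3]
opening: 0.126
```

```bash
cat > tr.py <<'E'
from ov import *
def tray_lines(zo): # tray model, tray frame, underside at zo
    return rect(40,75,zo+42,(0,0,255))+rect(40,90,zo+5,(0,200,0))
def tray_pose(off=66.3,lat=0):
    p,Rt,s=tool(); z=Rt[:,2]; th=np.arctan2(z[1],z[0]); return (p[0]+95*np.cos(th)-lat*np.sin(th),p[1]+95*np.sin(th)+lat*np.cos(th),th), p[2]-off
E
python3 - <<'E'
from tr import *
from plan import plan
tp,zo=tray_pose(); print(tp,zo)
d=cam("wrist"); a=overlay(d,tp,(200,0,640,300),1.4,tray_lines(zo))
D=(620.5,6.5,.058)
d2=cam("top"); b=overlay(d2,tp,(245,135,375,260),4,tray_lines(zo))
cv2.imwrite("pics/t7.png",np.vstack([a[:, :616],np.zeros((4,616,3),np.uint8)])[:420]); 
h=np.zeros((590,620,3),np.uint8); a2=cv2.resize(a,(460,313)); h[:313,:460]=a2; 
b2=cv2.resize(b,(286,275)); h[315:590,:286]=b2
b3=overlay(cam("side"),tp,(280,170,400,285),2.3,tray_lines(zo)); h[315:315+b3.shape[0],300:300+b3.shape[1]]=b3
cv2.imwrite("pics/t8.png",h)
plan([(401,-6.5,68,3.3,.3)],vmax=35)
E
```

```text
(np.float64(492.77672312963267), np.float64(3.9780751828324705), np.float64(0.059795222938092564)) 44.65194900144442
[[[0.25,2.15,0.13],[-0.1,0.1,-0.1],0.3],[[0.24,2.15,0.13],[-0.1,0.1,-0.1],0.3],[[0,0,0],[0,0,0],0.3],[[0,0,0],[0,0,0],0.3],[[0,0,0],[0,0,0],0.3]]
```

View pics/t8.png

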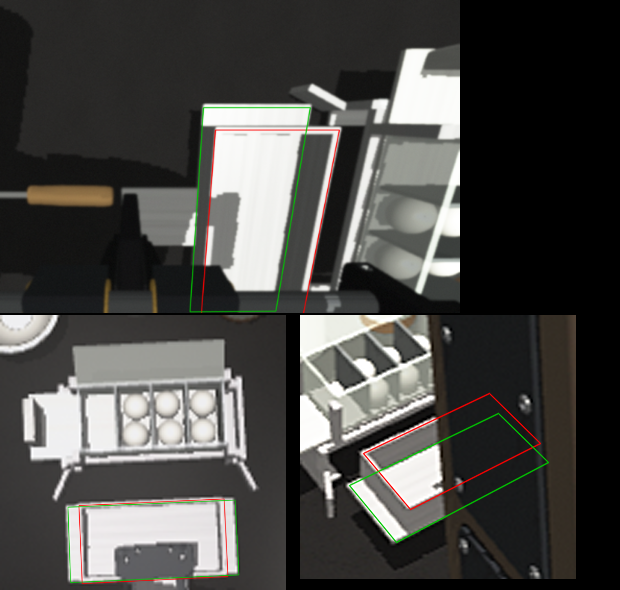

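The model matches the tray in all three views, about 1 mm to the left. It needs to shift about 5–6 mm in -y before lowering.

>>> {"op": "apply_moves", "data": {"increments": [[[0.5,1.5,0],[0,0,0],0.3],[[0,1.5,0],[0,0,0],0.3],[[0,0.9,0],[0,0,0],0.3],[[0,0,0],[0,0,0],0.3],[[0,0,0],[0,0,0],0.3]]}}

```text
t: 29.45
eef_pos: [399.8, -7.7, 72.9]
tcp_rot: [-1.564, 0.001, -1.513]
ft_force: [-0.8, -0.3, -0.9]
opening: 0.126
```

```bash
python3 - <<'E'
from tr import *
from plan import plan
tp,zo=tray_pose(lat=1); print(np.round(tp,3),zo)
D=(620.5,6.5,.058); c,s=np.cos(D[2]),np.sin(D[2]); e=np.array(tp[:2])-D[:2]; print("in disp",c*e[0]+s*e[1],-s*e[0]+c*e[1])
E
```

```text
[ 4.94597e+02 -1.14500e+00  5.80000e-02] 6.555728732513359
in disp -126.13439667254589 -0.33367193236337744
```

>>> {"op": "apply_moves", "data": {"increments": [[[0,0.5,0],[-0.3,0,0],0.3],[[0,0,0],[0,0,0],0.3],[[0,0,2.0],[0,0,0],0.3],[[0,0,2.0],[0,0,0],0.3],[[0,0,0],[0,0,0],0.3]]}}

```text
t: 30.08
eef_pos: [440.9, -5.2, 68.4]
tcp_rot: [-1.568, 0.001, -1.512]
ft_force: [-0.7, 0.2, -2.1]
opening: 0.126
```

>>> {"op": "apply_moves", "data": {"increments": [[[0,0,1.5],[0,0,0],0.3],[[0,0,1.5],[0,0,0],0.3],[[0,0,1.5],[0,0,0],0.3],[[0,0,0],[0,0,0],0.3],[[0,0,0],[0,0,0],0.3]]}}

```text
t: 30.7
eef_pos: [487.4, -2.3, 68.4]
tcp_rot: [-1.57, 0.001, -1.512]
ft_force: [-0.2, -0.1, -3.1]
opening: 0.126
```

>>> {"op": "apply_moves", "data": {"increments": [[[0,0,1.5],[0,0,0],0.3],[[0,0,1.2],[0,0,0],0.3],[[0,0,0.5],[0,0,0],0.3],[[0,0,0.4],[0,0,0],0.3],[[0,0,0],[0,0,0],0.3]]}}

```text
t: 31.32
eef_pos: [524.5, -0.1, 68.2]
tcp_rot: [-1.573, 0.002, -1.512]
ft_force: [-0.2, -0.2, -0.6]
opening: 0.127
```

>>> {"op": "apply_moves", "data": {"increments": [[[0,0,0.3],[0,0,0],0.3],[[0,0,0],[0,0,0],0.3],[[0,0,0.3],[0,0,0],0.3],[[0,0,0],[0,0,0],0.3],[[0,0,0],[0,0,0],0.3]]}}

```text
t: 31.95
eef_pos: [525.1, -0.0, 68.5]
tcp_rot: [-1.584, 0.002, -1.51]
ft_force: [-2.1, -0.7, -0.4]
opening: 0.125
```

>>> {"op": "apply_moves", "data": {"increments": [[[0,0,0.3],[0,0,0],0.3],[[0,0,0],[0,0,0],0.3],[[0,0,0.3],[0,0,0],0.3],[[0,0,0],[0,0,0],0.3],[[0,0,0],[0,0,0],0.3]]}}

```text
t: 32.58
eef_pos: [525.3, 0.2, 69.1]
tcp_rot: [-1.596, 0.002, -1.509]
ft_force: [-3.8, 0.6, 5.0]
opening: 0.12
```

>>> {"op": "apply_moves", "data": {"increments": [[[0,0,-0.1],[1.0,0,0],0.3],[[0,0,0],[0.4,0,0],0.3],[[0,0,0],[0,0,0],2.0],[[0,0,0],[0,0,0],3.0],[[0,0,0],[0,0,0],3.0]]}}

```text
t: 33.2
eef_pos: [525.3, 0.1, 68.8]
tcp_rot: [-1.568, 0.003, -1.51]
ft_force: [0.2, -0.3, -0.2]
opening: 0.306
```

>>> {"op": "apply_moves", "data": {"increments": [[[0,-3.0,0],[0,0,0],3.0],[[0,-4.0,0],[0,0,0],3.0],[[0,-4.0,0],[0,0,0],3.0],[[0,-1.0,-1.0],[0,0,0],3.0],[[0,0,0],[0,0,0],3.0]]}}

```text
t: 33.83
eef_pos: [514.6, -0.8, 191.4]
tcp_rot: [-1.569, 0.003, -1.51]
ft_force: [-0.8, -0.1, -1.2]
opening: 0.315
```

```bash
python3 - <<'E'
from tr import *
print(tool()[0],tool()[2]["joints"])
D=(620.5,6.5,.058)
L=tray_lines(0)+rect(6,22,100,(255,0,255),cx=-95)+rect(51-20,25,5,(255,255,0),cx=-71)
a=overlay(cam("top"),D,(250,150,370,280),4,L); b=overlay(cam("side"),D,(250,170,390,290),4,L)
for n in("tray","tray_tab"): print(n,find(cam("side"),n),find(cam("top"),n))
h=np.zeros((600,800,3),np.uint8); a=cv2.resize(a,(360,390)); b=cv2.resize(b,(435,373)); h[:390,:360]=a; h[:373,364:799]=b; cv2.imwrite("pics/home.png",h[:392])
E
```

```text
[514.63341266  -0.77008224 191.39572343] [-0.13151575  0.36247906  1.85522291  0.00380095  0.92303523 -0.19451752]
tray [(0.88, array([623.1,   8.5,   5.4]))] []
tray_tab [(0.56, array([522.9,   7. ,  76.6]))] []
```

View pics/home.png

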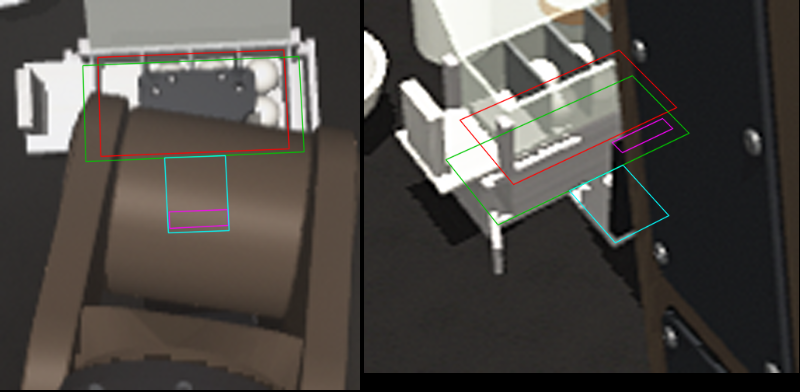

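In the side view the tongue matches the home-pose outline, so the tray is home. Next is the gate tab, for which the tool must turn 90°.

```bash
python3 - <<'E'
from plan import *
plan([(613.4,129.3,185,93.3,4.0)],wmax=9.5)
E
```

```text
[[[-1.24,0.06,1.06],[0,-9.0,0],4.0],[[-1.06,0.06,1.24],[0,-9.0,0],4.0],[[-0.85,0.06,1.39],[0,-9.0,0],4.0],[[-0.62,0.06,1.51],[0,-9.0,0],4.0],[[-0.38,0.06,1.58],[0,-9.0,0],4.0]]
[[[-0.13,0.06,1.62],[0,-9.0,0],4.0],[[0.13,0.06,1.63],[0,-9.0,0],4.0],[[0.38,0.06,1.59],[0,-9.0,0],4.0],[[0.62,0.06,1.51],[0,-9.0,0],4.0],[[0.85,0.06,1.39],[0,-9.0,0],4.0]]
```

>>> {"op": "apply_moves", "data": {"increments": [[[-1.2,0,1.1],[0,-9,0],4.0],[[-1.1,0,1.2],[0,-9,0],4.0],[[-0.9,0,1.4],[0,-9,0],4.0],[[-0.6,0,1.5],[0,-9,0],4.0],[[-0.4,0,1.6],[0,-9,0],4.0]]}}

```text
t: 34.95
eef_pos: [564.8, 66.3, 190.5]
tcp_rot: [-1.569, 0.003, -0.702]
ft_force: [-0.6, 0.1, -0.2]
opening: 0.421
```

>>> {"op": "apply_moves", "data": {"increments": [[[-0.1,0,1.6],[0,-9,0],4.0],[[0.1,0,1.6],[0,-9,0],4.0],[[0.4,0,1.6],[0,-9,0],4.0],[[0.6,0,1.5],[0,-9,0],4.0],[[0.8,0,1.4],[0,-9,0],4.0]]}}

```text
t: 35.58
eef_pos: [612.3, 135.1, 189.5]
tcp_rot: [-1.568, 0.002, 0.11]
ft_force: [0.6, -0.4, 0.5]
opening: 0.417
```

```bash
python3 - <<'E'
from plan import *
print(tool()[0],tool()[2]["tcp_rot"])
d=cam("wrist"); print(find(d,"gate_tab")); print(find(cam("side"),"gate_tab"),find(cam("side"),"tray"))
plan([(613.4,129.3,150,93.3,4.0)])
E
```

```text
[612.3414064  135.09833893 189.52508113] [-1.56765946  0.00198146  0.11014929]
[(0.85, array([613.9, 131.1, 108.8]))]
[(0.92, array([613.8, 129.6, 105.1]))] []
[[[0.13,3.97,-0.51],[-0.2,2.5,-0.1],4.0],[[0,0,0],[0,0,0],4.0],[[0,0,0],[0,0,0],4.0],[[0,0,0],[0,0,0],4.0],[[0,0,0],[0,0,0],4.0]]
```

>>> {"op": "apply_moves", "data": {"increments": [[[0.1,3.0,-0.5],[0,2.5,0],4.0],[[0,1.0,0],[0,0,0],4.0],[[0,0,0],[0,0,0],4.0],[[0,0,0],[0,0,0],4.0],[[0,0,0],[0,0,0],4.0]]}}

```text
t: 36.5
eef_pos: [613.5, 128.2, 151.5]
tcp_rot: [-1.568, -0.001, 0.052]
ft_force: [0.1, -0.5, -0.4]
opening: 0.421
```

```bash
python3 - <<'E'
from plan import *
print(tool()[0],tool()[2]["tcp_rot"])
d=cam("wrist","w9"); print(find(d,"gate_tab"))
plan([(613.4,130,88,93.3,4.0)])
E
```

```text
[613.51987065 128.18340484 151.53205797] [-1.56776921e+00 -1.04682735e-03  5.21136074e-02]
[(0.65, array([608.9, 129. , 108.6]))]
[[[0,3.17,0.08],[-0.1,-0.2,0.0],4.0],[[0,3.17,0.09],[-0.1,-0.2,0.0],4.0],[[0,0,0],[0,0,0],4.0],[[0,0,0],[0,0,0],4.0],[[0,0,0],[0,0,0],4.0]]
```

View pics/w9.png

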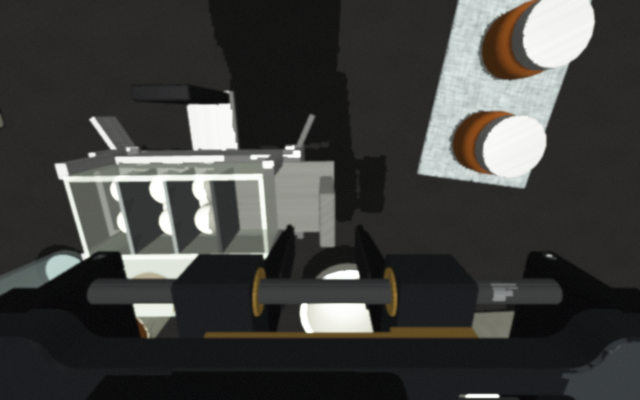

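The gate tab at (328,212) is centred between the fingers, and the six balls are still in the hopper. I'll descend and pinch the tab.

>>> {"op": "apply_moves", "data": {"increments": [[[0,2.5,0.1],[0,0,0],4.0],[[0,2.5,0],[0,0,0],4.0],[[0,1.2,0],[0,0,0],4.0],[[0,0,0],[0,0,0],2.0],[[0,0,0],[0,0,0],0.3]]}}

```text
t: 37.22
eef_pos: [614.9, 129.8, 90.5]
tcp_rot: [-1.568, -0.005, 0.053]
ft_force: [0.5, -1.1, 0.2]
opening: 0.264
```

>>> {"op": "apply_moves", "data": {"increments": [[[0,0,0],[0,0,0],0.3],[[0,0,0],[0,0,0],0.3],[[0,0,0],[0,0,0],0.3],[[0,0,0],[0,0,0],0.3],[[0,0,0],[0,0,0],0.3]]}}

```text
t: 37.85
eef_pos: [615.3, 129.9, 91.5]
tcp_rot: [-1.568, -0.007, 0.055]
ft_force: [0.9, 0.8, -3.1]
opening: 0.123
```

>>> {"op": "apply_moves", "data": {"increments": [[[0,0,1.5],[0,0,0],0.3],[[0,0,1.5],[0,0,0],0.3],[[0,0,1.5],[0,0,0],0.3],[[0,0,1.0],[0,0,0],0.3],[[0,0,0],[0,0,0],0.3]]}}

```text
t: 38.48
eef_pos: [611.5, 188.9, 91.6]
tcp_rot: [-1.569, -0.006, 0.056]
ft_force: [0.8, 0.4, -2.6]
opening: 0.127
```

```bash
python3 - <<'E'
from plan import *
p,_,s=tool(); print(p,s["ft_force"],s["opening"],s["tcp_rot"]); e=p[:2]-np.array([620.5,6.5]); print("gate",-np.sin(.058)*e[0]+np.cos(.058)*e[1]-120)
d=cam("side"); print(find(d,"gate_tab"))
E
```

```text
[611.49234585 188.88922302  91.55466187] [ 0.84223529  0.39460252 -2.62705509] 0.12735046638421993 [-1.56882327 -0.00601897  0.05557242]
gate 62.60468141419787
[(0.46, array([610.9, 188.5, 104.7]))]
```

>>> {"op": "apply_moves", "data": {"increments": [[[0,0,0.8],[0,0,0],0.3],[[0,0,0.6],[0,0,0],0.3],[[0,0,0],[0,0,0],0.3],[[0,0,0],[0,0,0],0.3],[[0,0,0],[0,0,0],0.3]]}}

```text
t: 39.2
eef_pos: [610.6, 203.0, 91.5]
tcp_rot: [-1.568, -0.005, 0.054]
ft_force: [-2.1, 0.5, -2.6]
opening: 0.129
```

```bash
python3 - <<'E'
from plan import *
p,_,s=tool(); print(p,s["ft_force"],s["opening"]); e=p[:2]-np.array([620.5,6.5]); print("gate",-np.sin(.058)*e[0]+np.cos(.058)*e[1]-120)
d=cam("top","top9"); print(find(d,"gate_tab"))
a=d["img"][135:260,200:380,::-1]; b=cam("side")["img"][150:290,240:400,::-1]; w=cam("wrist","w10")["img"][:300,40:360,::-1]
h=np.zeros((590,800,3),np.uint8); A=cv2.resize(a,None,fx=2.2,fy=2.2,interpolation=2); B=cv2.resize(b,None,fx=2.4,fy=2.4,interpolation=2)
h[:A.shape[0],:A.shape[1]]=A; h[:B.shape[0],400:400+B.shape[1]]=B; Wv=cv2.resize(w,(260,244)); h[345:589,:260]=Wv; cv2.imwrite("pics/m1.png",h)
E
```

```text
[610.5670407  202.99685656  91.5158448 ] [-2.11102274  0.50206691 -2.55109446] 0.12900398586589892
gate 76.74223017144394
[(0.48, array([746.5, 157.6,   2.3]))]
```

View pics/m1.png

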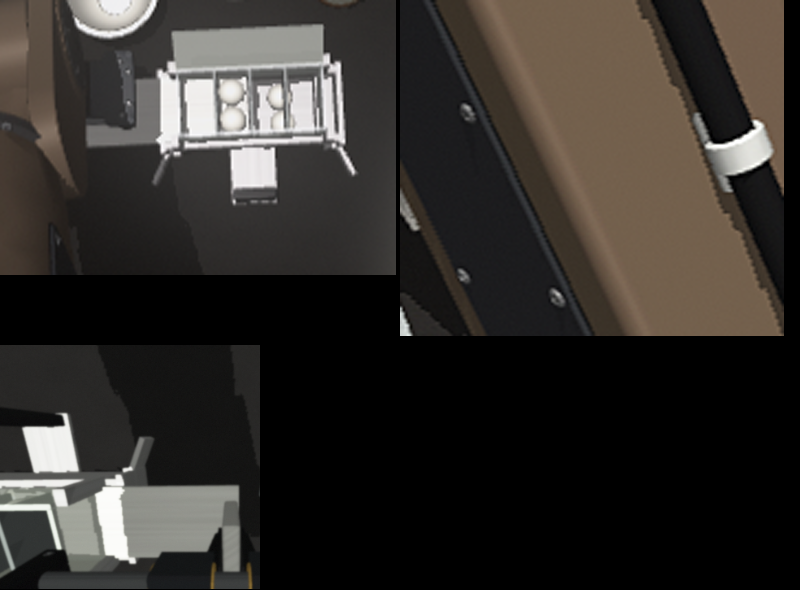

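The top view shows the two c balls on the gate at crop (232,92) and (232,120). Compartment a is empty, and the balls under b look lower down. I'll open about 3 mm more for certainty and check numerically.

>>> {"op": "apply_moves", "data": {"increments": [[[0,0,0.3],[0,0,0],0.3],[[0,0,0],[0,0,0],0.3],[[0,0,0],[0,0,0],0.3],[[0,0,0],[0,0,0],0.3],[[0,0,0],[0,0,0],0.3]]}}

```text
t: 40.02
eef_pos: [610.4, 205.9, 91.5]
tcp_rot: [-1.568, -0.005, 0.054]
ft_force: [0.0, 0.1, -1.9]
opening: 0.123
```

```bash
python3 - <<'E'
from plan import *
p,_,s=tool(); print(p,s["ft_force"],s["opening"]); e=p[:2]-np.array([620.5,6.5]); print("gate",-np.sin(.058)*e[0]+np.cos(.058)*e[1]-120)
d=cam("top")
D=np.array([620.5,6.5]);th=.058;Rm=np.array([[np.cos(th),np.sin(th)],[-np.sin(th),np.cos(th)]])
for n in ("ball_a1_center","ball_b1_center","ball_c1_center"):
    print(n,[(c,(Rm@(P[:2]-D)).round(0),P[2]) for c,P in find(d,n)])
im=d["img"]; g=cv2.cvtColor(cv2.resize(im[160:205,275:360],None,fx=6,fy=6,interpolation=2),cv2.COLOR_RGB2GRAY)
c=cv2.HoughCircles(g,cv2.HOUGH_GRADIENT,1.2,45,param1=80,param2=18,minRadius=28,maxRadius=42)
for x,y,r in (c[0] if c is not None else []):
    u,v=275+x/6-.4,160+y/6-.4
    print((u.round(1),v.round(1),(r/6).round(2)),"hop",(Rm@(ray(d,u,v,79)[:2]-D)).round(0),"tray",(Rm@(ray(d,u,v,19)[:2]-D)).round(0))
E
```

```text
[610.38300464 205.92592943  91.53236188] [ 0.03698183  0.08999137 -1.92438783] 0.12294628186770767
gate 79.67704583324377
ball_a1_center [(0.43, array([-15., -35.]), np.float64(22.6))]
ball_b1_center []
ball_c1_center []
(np.float32(326.7), np.float32(178.9), np.float32(6.01)) hop [  5. -30.] tray [ 13. -32.]
(np.float32(304.3), np.float32(175.9), np.float32(5.57)) hop [14. 21.] tray [23. 22.]
(np.float32(305.9), np.float32(188.3), np.float32(6.23)) hop [-15.  19.] tray [-8. 20.]
(np.float32(327.7), np.float32(190.1), np.float32(5.35)) hop [-21. -31.] tray [-14. -34.]
(np.float32(337.5), np.float32(189.7), np.float32(6.01)) hop [-21. -54.] tray [-14. -58.]
(np.float32(336.7), np.float32(177.5), np.float32(6.89)) hop [  7. -53.] tray [ 16. -57.]
(np.float32(317.5), np.float32(183.7), np.float32(4.91)) hop [-5. -8.] tray [ 2. -9.]
(np.float32(318.5), np.float32(170.5), np.float32(4.85)) hop [ 25. -12.] tray [ 35. -13.]
(np.float32(345.7), np.float32(173.7), np.float32(4.87)) hop [ 15. -75.] tray [ 24. -80.]
```

The net puts a ball at z ≈ 23 under b, which is tray height. Now I'll push the gate shut.

>>> {"op": "apply_moves", "data": {"increments": [[[0,0,-1.5],[0,0,0],0.3],[[0,0,-1.5],[0,0,0],0.3],[[0,0,-1.5],[0,0,0],0.3],[[0,0,-1.5],[0,0,0],0.3],[[0,0,0],[0,0,0],0.3]]}}

```text
t: 40.85
eef_pos: [614.5, 141.4, 91.5]
tcp_rot: [-1.568, -0.007, 0.053]
ft_force: [1.1, -1.8, -2.9]
opening: 0.127
```

>>> {"op": "apply_moves", "data": {"increments": [[[0,0,-0.8],[0,0,0],0.3],[[0,0,-0.4],[0,0,0],0.3],[[0,0,-0.3],[0,0,0],0.3],[[0,0,-0.3],[0,0,0],0.3],[[0,0,0],[0,0,0],0.3]]}}

```text
t: 41.48
eef_pos: [615.5, 127.2, 91.5]
tcp_rot: [-1.562, -0.008, 0.053]
ft_force: [2.8, -2.0, -4.2]
opening: 0.124
```

>>> {"op": "apply_moves", "data": {"increments": [[[0,0,-0.3],[0,0,0],0.3],[[0,0,0],[0,0,0],0.3],[[0,0,-0.4],[0,0,0],0.3],[[0,0,0],[0,0,0],0.3],[[0,0,0],[0,0,0],0.3]]}}

```text
t: 42.1
eef_pos: [615.5, 127.2, 91.5]
tcp_rot: [-1.554, -0.01, 0.053]
ft_force: [2.1, 1.5, -2.9]
opening: 0.13
```

>>> {"op": "apply_moves", "data": {"increments": [[[0,0,-0.4],[0,0,0],0.3],[[0,0,0],[0,0,0],0.3],[[0,0,-0.4],[0,0,0],0.3],[[0,0,0],[0,0,0],0.3],[[0,0,0],[0,0,0],0.3]]}}

```text
t: 42.72
eef_pos: [615.5, 127.3, 91.5]
tcp_rot: [-1.541, -0.011, 0.051]
ft_force: [1.1, 3.7, -3.5]
opening: 0.133
```

The gate has stalled at its stop, so it's shut. I'll release, rise and return to the tray tab.

>>> {"op": "apply_moves", "data": {"increments": [[[0,0,0],[0,0,0],2.0],[[0,0,0],[0,0,0],3.5],[[0,0,0],[0,0,0],3.5],[[0,-3.0,0],[-1.5,0,0],3.5],[[0,-4.0,0],[0,0,0],3.5]]}}

```text
t: 43.35
eef_pos: [613.8, 123.9, 161.2]
tcp_rot: [-1.569, -0.005, 0.047]
ft_force: [0.3, -0.4, -0.3]
opening: 0.368
```

>>> {"op": "apply_moves", "data": {"increments": [[[0,-4.0,0],[0,0,0],3.5],[[0,0,0],[0,0,0],3.5],[[0,0,0],[0,0,0],3.5],[[0,0,0],[0,0,0],3.5],[[0,0,0],[0,0,0],3.5]]}}

```text
t: 43.98
eef_pos: [613.4, 123.2, 203.0]
tcp_rot: [-1.569, -0.006, 0.046]
ft_force: [-0.9, 0.7, 0.1]
opening: 0.368
```

```bash
python3 - <<'E'
from plan import *
print(tool()[0]); plan([(524.5,0,190,3.3,3.5)],wmax=9.5)
d=cam("top"); print(find(d,"gate_tab"),find(cam("side"),"gate_tab"))
E
```

```text
[613.37881383 123.15719689 203.00857086]
[[[-0.94,0.12,-1.19],[0,8.9,0.0],3.5],[[-0.75,0.12,-1.32],[0,8.9,0.0],3.5],[[-0.53,0.12,-1.42],[0,8.9,0.0],3.5],[[-0.31,0.13,-1.49],[0,8.9,0.0],3.5],[[-0.07,0.13,-1.52],[0,8.9,0.0],3.5]]
[[[0.16,0.13,-1.51],[0,8.9,0.0],3.5],[[0.4,0.13,-1.47],[0,8.9,0.0],3.5],[[0.62,0.13,-1.39],[0,8.9,0.0],3.5],[[0.83,0.13,-1.27],[0,8.9,0.0],3.5],[[1.02,0.13,-1.13],[0,8.9,0.0],3.5]]
[] [(0.63, array([614.2, 127.5, 105.5]))]
```

>>> {"op": "apply_moves", "data": {"increments": [[[-0.9,0,-1.2],[0,9,0],3.5],[[-0.8,0,-1.3],[0,9,0],3.5],[[-0.5,0,-1.4],[0,9,0],3.5],[[-0.3,0,-1.5],[0,9,0],3.5],[[-0.1,0,-1.5],[0,9,0],3.5]]}}

```text
t: 44.8
eef_pos: [567.7, 61.7, 202.2]
tcp_rot: [-1.565, -0.003, -0.762]
ft_force: [0.1, 0.0, 0.1]
opening: 0.369
```

>>> {"op": "apply_moves", "data": {"increments": [[[0.2,0,-1.5],[0,9,0],3.5],[[0.4,0,-1.5],[0,9,0],3.5],[[0.6,0,-1.4],[0,9,0],3.5],[[0.8,0,-1.3],[0,9,0],3.5],[[1.0,0,-1.1],[0,8,0],3.5]]}}

```text
t: 45.42
eef_pos: [518.9, 0.2, 201.6]
tcp_rot: [-1.564, 0.002, -1.557]
ft_force: [1.1, -0.3, 0.1]
opening: 0.369
```

>>> {"op": "apply_moves", "data": {"increments": [[[0,1.0,0],[0,0,0],3.5],[[0,0,0],[0,0,0],3.5],[[0,0,0],[0,0,0],3.5],[[0,0,0],[0,0,0],3.5],[[0,0,0],[0,0,0],3.5]]}}

```text
t: 46.05
eef_pos: [519.6, 0.8, 190.7]
tcp_rot: [-1.564, 0.002, -1.549]
ft_force: [-0.8, -0.3, 0.3]
opening: 0.37
```

```bash
python3 - <<'E'
from plan import *
print(tool()[0],tool()[2]["tcp_rot"]); plan([(525,0,150,3.3,3.5)]); plan([(525,0,70,3.3,3.5)])
d=cam("wrist","w11"); print(find(d,"tray_tab")); print(find(cam("side"),"tray_tab"))
E
```

```text
[519.63099299   0.82687721 190.72545132] [-1.56413283  0.00208187 -1.54926409]
[[[0.1,4.08,0.51],[-0.4,-2.1,-0.1],3.5],[[0,0,0],[0,0,0],3.5],[[0,0,0],[0,0,0],3.5],[[0,0,0],[0,0,0],3.5],[[0,0,0],[0,0,0],3.5]]
[[[0.04,4.03,0.15],[-0.1,-0.7,0],3.5],[[0.04,4.02,0.16],[-0.1,-0.7,0],3.5],[[0.04,4.02,0.17],[-0.1,-0.7,0],3.5],[[0,0,0],[0,0,0],3.5],[[0,0,0],[0,0,0],3.5]]
[(0.71, array([525.1,   1.4,  83.3]))]
[(0.77, array([523.2,   6.2,  80. ])), (0.33, array([619.8,  13.6, 118.3]))]
```

>>> {"op": "apply_moves", "data": {"increments": [[[0.1,4.0,0.5],[-0.4,-2.1,0],3.5],[[0,0,0],[0,0,0],3.5],[[0,3.5,0],[0,0,0],3.5],[[0,3.5,0],[0,0,0],3.5],[[0,0,0],[0,0,0],3.5]]}}

```text
t: 46.88
eef_pos: [527.2, -0.2, 83.4]
tcp_rot: [-1.565, 0.001, -1.515]
ft_force: [0.3, -0.4, -0.1]
opening: 0.367
```

>>> {"op": "apply_moves", "data": {"increments": [[[0,1.4,0],[0,0,0],3.5],[[0,0,0],[0,0,0],3.5],[[0,0,0],[0,0,0],1.5],[[0,0,0],[0,0,0],0.3],[[0,0,0],[0,0,0],0.3]]}}

```text
t: 47.5
eef_pos: [524.7, -0.7, 72.7]
tcp_rot: [-1.57, 0.0, -1.514]
ft_force: [-9.9, -4.3, 3.9]
opening: 0.123
```

>>> {"op": "apply_moves", "data": {"increments": [[[0,0,0],[0,0,0],0.3],[[0,0,0],[0,0,0],0.3],[[0,0,0],[0,0,0],0.3],[[0,0,0],[0,0,0],0.3],[[0,0,0],[0,0,0],0.3]]}}

```text
t: 48.12
eef_pos: [524.0, -0.7, 72.8]
tcp_rot: [-1.571, 0.0, -1.514]
ft_force: [-0.7, 0.3, -2.6]
opening: 0.125
```

The grip is higher than I wanted, at z = 72.8, so I'll regrip lower for a firmer hold.

>>> {"op": "apply_moves", "data": {"increments": [[[0,0,0],[0,0,0],2.0],[[0,0,0],[0,0,0],2.5],[[0,0.7,0],[0,0,0],2.5],[[0,0.4,0],[0,0,0],2.5],[[0,0,0],[0,0,0],2.5]]}}

```text
t: 48.75
eef_pos: [524.9, -0.7, 61.5]
tcp_rot: [-1.569, 0.0, -1.514]
ft_force: [1.1, -0.2, -0.2]
opening: 0.261
```

>>> {"op": "apply_moves", "data": {"increments": [[[0,0,0],[0,0,0],1.5],[[0,0,0],[0,0,0],0.3],[[0,0,0],[0,0,0],0.3],[[0,0,0],[0,0,0],0.3],[[0,0,0],[0,0,0],0.3]]}}

```text
t: 49.38
eef_pos: [524.1, -0.8, 61.4]
tcp_rot: [-1.571, 0.0, -1.513]
ft_force: [-1.6, -0.2, -0.2]
opening: 0.125
```

>>> {"op": "apply_moves", "data": {"increments": [[[0,0,-0.6],[0,0,0],0.3],[[0,0,-1.2],[0,0,0],0.3],[[0,0,-1.5],[0,0,0],0.3],[[0,0,-1.5],[0,0,0],0.3],[[0,0,-1.5],[0,0,0],0.3]]}}

```text
t: 50.0
eef_pos: [457.0, -4.5, 61.4]
tcp_rot: [-1.57, 0.0, -1.514]
ft_force: [-0.1, -0.7, -4.1]
opening: 0.127
```

>>> {"op": "apply_moves", "data": {"increments": [[[0,0,-1.5],[0,0,0],0.3],[[0,0,-1.5],[0,0,0],0.3],[[0,0,-1.5],[0,0,0],0.3],[[0,0,-1.0],[0,0,0],0.3],[[0,0,0],[0,0,0],0.3]]}}

```text
t: 50.62
eef_pos: [394.6, -7.4, 61.8]
tcp_rot: [-1.573, 0.001, -1.514]
ft_force: [1.0, -0.4, -2.4]
opening: 0.123
```

>>> {"op": "apply_moves", "data": {"increments": [[[0,-0.6,0],[0,0,0],0.3],[[0,-1.2,0],[0,0,0],0.3],[[0,-1.5,0],[0,0,0],0.3],[[0,-1.5,0],[0,0,0],0.3],[[0,-1.5,0],[0,0,0],0.3]]}}

```text
t: 51.25
eef_pos: [395.6, -7.4, 127.1]
tcp_rot: [-1.575, 0.001, -1.514]
ft_force: [0.3, -0.2, -2.2]
opening: 0.128
```

>>> {"op": "apply_moves", "data": {"increments": [[[0,-0.6,0],[0,0,0],0.3],[[0,0,0],[0,0,0],0.3],[[0,0,0],[0,0,0],0.3],[[0,0,0],[0,0,0],0.3],[[0,0,0],[0,0,0],0.3]]}}

```text
t: 51.88
eef_pos: [395.9, -7.3, 133.2]
tcp_rot: [-1.575, 0.001, -1.514]
ft_force: [0.4, -0.2, -2.4]
opening: 0.123
```

```bash
python3 - <<'E'
from tr import *
from plan import plan
print(tool()[0],tool()[2]["ft_force"])
tp,zo=tray_pose(off=61.4); print(np.round(tp,3),zo)
d=cam("wrist"); a=overlay(d,tp,(200,60,640,300),1.6,tray_lines(zo)); 
d2=cam("top"); lid=d2["img"]
b=overlay(d2,tp,(240,135,380,275),2.7,tray_lines(zo)); c=overlay(d2,tp,(130,180,240,310),2,[])
h=np.zeros((600,800,3),np.uint8); a=cv2.resize(a,(380,208)); h[:208,:380]=a; h[215:215+min(380,b.shape[0]),:b.shape[1]]=b[:380]; h[:c.shape[0],400:400+c.shape[1]]=c; 
cv2.imwrite("pics/t12.png",h)
im=d2["img"]
plan([(418,-150,128,3.3,.3),(405,-335.5,128,3.3,.3)],vmax=30)
E
```

```text
[395.89553118  -7.30333913 133.21037422] [ 0.42785919 -0.15056492 -2.40366729]
[ 4.90741e+02 -1.89100e+00  5.70000e-02] 71.81037421608082
[[[2.87,0.1,0.28],[0,0,0],0.3],[[2.87,0.1,0.28],[0,0,0],0.3],[[2.87,0.1,0.28],[0,0,0],0.3],[[2.87,0.1,0.28],[0,0,0],0.3],[[2.87,0.1,0.28],[0,0,0],0.3]]
[[[2.63,0,-0.34],[0,0,0.0],0.3],[[2.63,0,-0.34],[0,0,0.0],0.3],[[2.63,0,-0.34],[0,0,0.0],0.3],[[2.63,0,-0.34],[0,0,0.0],0.3],[[2.63,0,-0.34],[0,0,0.0],0.3]]
[[[2.63,0,-0.34],[0,0,0.0],0.3],[[2.63,0,-0.34],[0,0,0.0],0.3],[[0,0,0],[0,0,0],0.3],[[0,0,0],[0,0,0],0.3],[[0,0,0],[0,0,0],0.3]]
```

View pics/t12.png

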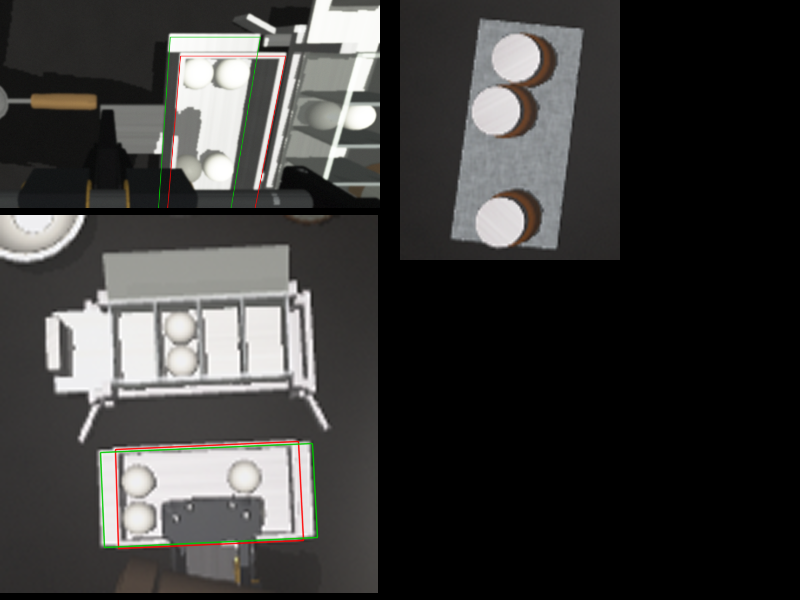

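The tray carries four balls, two at the left and two at the right, as the wrist and top crops show. The hopper keeps the two c balls and the gate is shut. The middle jar has been knocked toward its neighbour, but it looks upright on the mat. I'll carry the tray and check the jars numerically afterwards.

>>> {"op": "apply_moves", "data": {"increments": [[[1.5,0,0.2],[0,0,0],0.3],[[2.5,0,0.3],[0,0,0],0.3],[[2.8,0,0.3],[0,0,0],0.3],[[2.8,0,0.3],[0,0,0],0.3],[[2.8,0,0.3],[0,0,0],0.3]]}}

```text
t: 52.6
eef_pos: [418.0, -136.4, 133.1]
tcp_rot: [-1.575, 0.001, -1.511]
ft_force: [-0.2, -0.4, -2.9]
opening: 0.123
```

>>> {"op": "apply_moves", "data": {"increments": [[[2.8,0,-0.1],[0,0,0],0.3],[[2.8,0,-0.3],[0,0,0],0.3],[[2.8,0,-0.3],[0,0,0],0.3],[[2.8,0,-0.3],[0,0,0],0.3],[[2.8,0,-0.3],[0,0,0],0.3]]}}

```text
t: 53.22
eef_pos: [412.2, -287.1, 132.6]
tcp_rot: [-1.574, -0.001, -1.512]
ft_force: [0.6, -0.4, -3.4]
opening: 0.125
```

```bash
python3 - <<'E'
from jars import *
p,_,s=tool(); print(p,s["opening"],s["tcp_rot"],s["ft_force"])
d=cam("top"); lids(d)
plan([(405,-335.5,128,3.3,.3)],vmax=28)
E
```

```text
[ 412.20607733 -287.06822802  132.64807905] 0.12470864282149474 [-1.57410031e+00 -6.22390488e-04 -1.51196326e+00] [ 0.61613812 -0.36607193 -3.43171258]
lid [ 46  27  24  24 440] [555.4 300.5  60. ]
lid [ 36  54  24  23 447] [493.2 320.9  60. ]
lid [ 38 109  24  24 463] [366.4 310.7  60. ]
[[[2.24,0.24,-0.51],[0.1,0,0.1],0.3],[[2.24,0.24,-0.51],[0.1,0,0.1],0.3],[[0,0,0],[0,0,0],0.3],[[0,0,0],[0,0,0],0.3],[[0,0,0],[0,0,0],0.3]]
```

Jar 2 was knocked to (493,321). It is still upright and well inside the mat. On to the plate.

>>> {"op": "apply_moves", "data": {"increments": [[[2.2,0,-0.5],[0,0,0],0.3],[[1.6,0,-0.4],[0,0,0],0.3],[[0.6,0,0],[0,0,0],0.3],[[0,0,0],[0,0,0],0.3],[[0,0,0],[0,0,0],0.3]]}}

```text
t: 53.9
eef_pos: [404.4, -338.0, 132.2]
tcp_rot: [-1.574, -0.002, -1.515]
ft_force: [-0.7, -0.3, -2.1]
opening: 0.125
```

```bash
python3 - <<'E'
from tr import *
from plan import plan
p,_,s=tool(); print(p,s["opening"],s["tcp_rot"])
tp,zo=tray_pose(off=61.4); print(np.round(tp,3),zo)
d=cam("top"); print(find(d,"tray")); 
# visible plate/housing check: housing corners far side
im=d["img"]; cv2.imwrite("pics/fin0.png",im[190:305,395:515,::-1])
d=cam("side"); print(find(d,"tray"),find(d,"balance_plate"))
E
```

```text
[ 404.43379829 -337.96174473  132.17042566] 0.12477257971389596 [-1.57389588 -0.00162133 -1.51496812]
[ 4.99286e+02 -3.32661e+02  5.60000e-02] 70.77042565555914
[(0.62, array([ 503.8, -332. ,   68.1]))]
[] [(0.26, array([618.7,  10.7, 117.3]))]
```

>>> {"op": "apply_moves", "data": {"increments": [[[0,1.0,0],[0,0,0],0.3],[[0,0.8,0],[0,0,0],0.3],[[0,0.4,0],[0,0,0],0.3],[[0,0,0],[0,0,0],0.3],[[0,0,0],[0,0,0],0.3]]}}

```text
t: 54.78
eef_pos: [404.5, -337.8, 108.3]
tcp_rot: [-1.574, -0.001, -1.514]
ft_force: [0.3, 0.3, -2.6]
opening: 0.127
```

>>> {"op": "apply_moves", "data": {"increments": [[[0,0.2,0],[0,0,0],0.3],[[0,0,0],[0,0,0],0.3],[[0,0.1,0],[0,0,0],0.3],[[0,0,0],[0,0,0],0.3],[[0,0,0],[0,0,0],0.3]]}}

```text
t: 55.4
eef_pos: [404.8, -338.1, 106.7]
tcp_rot: [-1.572, -0.003, -1.515]
ft_force: [-0.7, 0.2, -0.6]
opening: 0.125
```

The weight is off the gripper, so the tray is on the plate. I'll release and back off.

>>> {"op": "apply_moves", "data": {"increments": [[[0,0,0],[0,0,0],1.6],[[0,0,0],[0,0,0],2.5],[[0,0,0],[0,0,0],3.5],[[0,0,0],[0,0,0],3.5],[[0,0,0],[0,0,0],3.5]]}}

```text
t: 56.02
eef_pos: [405.2, -338.6, 106.7]
tcp_rot: [-1.572, -0.004, -1.515]
ft_force: [0.2, 0.4, -0.1]
opening: 0.368
```

>>> {"op": "apply_moves", "data": {"increments": [[[0,-2.0,0],[0,0,0],3.5],[[0,-3.0,0],[0,0,0],3.5],[[0,-4.0,0],[0,0,0],3.5],[[0,-4.0,0],[0,0,0],3.5],[[0,0,0],[0,0,0],3.5]]}}

```text
t: 56.65
eef_pos: [405.1, -337.9, 240.1]
tcp_rot: [-1.573, -0.003, -1.515]
ft_force: [-0.1, -0.3, 0.3]
opening: 0.369
```

>>> {"op": "apply_moves", "data": {"increments": [[[-4.5,0,0],[0,0,0],3.5],[[-4.5,0,0.5],[0,0,0],3.5],[[-4.5,0,0.5],[0,0,0],3.5],[[-4.5,0,0.5],[0,0,0],3.5],[[0,0,0],[0,0,0],3.5]]}}

```text
t: 57.28
eef_pos: [408.3, -152.0, 235.4]
tcp_rot: [-1.577, 0.0, -1.517]
ft_force: [-0.6, -1.1, 0.3]
opening: 0.369
```

```bash
python3 - <<'E'
from jars import *
from tr import tray_lines
print(tool()[0],tool()[2]["ft_force"])
d=cam("top"); lids(d)
im=d["img"]; x0,y0=395,190
g=cv2.cvtColor(cv2.resize(im[190:305,395:515],None,fx=5,fy=5,interpolation=2),cv2.COLOR_RGB2GRAY)
c=cv2.HoughCircles(g,cv2.HOUGH_GRADIENT,1.2,40,param1=80,param2=20,minRadius=24,maxRadius=36)
for x,y,r in (c[0][:8] if c is not None else []): print("circle",ray(d,395+x/5-.4,190+y/5-.4,64).round(0),r/5)
for n in("tray","tray_tab","gate_tab","ball_a1_center","ball_c1_center","beaker","mortar"): print(n,find(d,n)[:4])
d=cam("side")
for n in("tray","tray_tab","gate_tab","jar1_mid","beaker","mortar"): print("side",n,find(d,n)[:4])
d=cam("wrist")
for n in("tray","tray_tab"): print("wrist",n,find(d,n)[:4])
E
```

```text
[ 408.34130608 -151.95344075  235.43918087] [-0.63513219 -1.13024201  0.32185844]
lid [ 46  27  24  24 437] [555.5 300.5  60. ]
lid [ 36  54  24  23 447] [493.2 320.9  60. ]
lid [ 38 109  24  24 463] [366.4 310.7  60. ]
circle [ 511. -363.   64.] 5.472
circle [ 510. -308.   64.] 5.472
circle [ 481. -367.   64.] 5.448
circle [ 477. -312.   64.] 4.884
tray [(0.9, array([ 502. , -331.2,   42.2]))]
tray_tab [(0.93, array([ 404.7, -337.5,  124.8])), (0.64, array([4.677e+02, 3.081e+02, 3.000e-01]))]
gate_tab [(0.79, array([610.2, 128.9, 106.2])), (0.63, array([ 506.2, -307. ,   64.5])), (0.51, array([552.7, 301.4,  35.3]))]
ball_a1_center [(0.46, array([ 483.7, -366.4,   64.7]))]
ball_c1_center [(0.49, array([606.3,  21.8,  82. ]))]
beaker [(0.82, array([ 7.493e+02, -1.956e+02, -4.000e-01])), (0.33, array([745.4, 160.5,   2.8]))]
mortar [(0.8, array([745.9, 161.4,   1.4])), (0.34, array([ 483.4, -367.3,   64.7]))]
side tray []
side tray_tab [(0.71, array([619.6,   8.8,   3. ])), (0.5, array([552.8, 303.1,  34.7])), (0.34, array([493.7, 324.4,  35.6]))]
side gate_tab [(0.63, array([614.4, 124.9, 102.7]))]
side jar1_mid [(0.81, array([492.8, 326.8,  35.4]))]
side beaker [(0.86, array([ 751.7, -188.7,   -1.1]))]
side mortar [(0.8, array([742.3, 163.3,  -1.7]))]
wrist tray [(0.66, array([ 481.3, -368.4,   64.4]))]
wrist tray_tab [(0.61, array([ 403.1, -334.8,  125.8]))]
```

```bash
python3 -c "
from cell import env; print(env.job_done())"
```

```text
the job is handed in; nothing more can be done
None
```

The task is done and handed in after about 58 s of the 210 s; the hand-in gave no verdict.

**What I did**
- I moved the three jars to the mat and slid the tray home against its back stop.
- I pulled the gate to about 79 mm, which dropped the four balls of the two far compartments into the tray. Then I pushed the gate back until it stalled at its stop.
- I drew the tray out and set it on the balance plate.

**Last checks**
- **Tray:** the camera puts it at about (502, -331) mm, within a few mm of the plate centre I measured at (500, -331). It reads at plate height with four balls inside. I didn't measure its tilt directly.
- **Hopper:** the two balls of the third compartment were seen there after the gate closed, and one was found again at the end. The fourth compartment was empty from the start.
- **Jars:** all three lids show as full circles at lid height over the mat. The middle jar was knocked about 35 mm during the run. It now touches its neighbour, but it is still upright and well inside the mat.
- **Bystanders:** the beaker and mortar are where they started. I didn't re-measure the wash bottle or the reagent bottle, but the arm never went near them.

**Disagreements**
- The cameras put the shut gate's tab at y = 125 to 129 mm, against an expected 126 mm. I relied on the hard stop, which showed the gate shut.
- The side camera could not find the tray at the end, and the wrist network reported one of the balls as the tray. The tray's final position therefore rests on the top view, plus tab readings from the top and wrist cameras.

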